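# Weigh the syrup tin on the hanging scale

### The arm

A 6-joint arm with a two-finger parallel gripper is mounted at the origin on the work surface. World frame = base frame: x ahead of the robot, y to its left, z up, the work surface at z = 0. Lengths are in m, angles in degrees, forces in N, time in s.
With the tool pointing down it reaches from about 0.4 to 0.825 m from the base axis. Payload 7 kg.
Tool frame: the origin (TCP) lies on the centre line of the jaws, within the pads' length; the fingertips stand 14 mm ahead of it and the grasp point (between the pads) lies 5 mm behind it; z points along the fingers, y is the line along which they close (so a half turn about z gives the same grasp; the last joint's range is limited). The gripper opens to 88 mm and grips with 3 to 60 N. Pads are 19 mm wide; open, the fingers measure 130 mm over their backs; the gripper's body (78 mm by 193 mm) begins 47 mm behind the grasp point.
Start: joints at [-56.946, 20.546, 0.682, 0, -70.136, -16.507], TCP at [0.192, -0.647, 0.241] pointing down, gripper open.
Joint ranges: [-176.03, 176.03], [-82.01, 121.73], [-58.28, 71.71], [-173.87, 95.51], [-174.79, -0.11], [-173.66, 173.66]. Speed limits (degrees/s): [136.94, 136.94, 172.46, 180, 180, 180].

### API

Orientations are given as [roll, pitch, yaw] about the fixed x, y, z axes, in that order (R = Rz(yaw) Ry(pitch) Rx(roll)).
In Python, from plant import r gives the robot as it stands.
- The arm moves only by the tool send_rows, never from a script. Its argument "steps" is a list of rows, each an object with "dp": the shift along the tool's x, y, z in mm, a list of three; "roll": the turn about the tool's z in rad; "jaw": the opening in per cent of the stroke, from 0 (shut) to 100 (fully open). In form: [{"dp": [tx, ty, tz], "roll": roll, "jaw": jaw}, ...]. A call has 1 to 5 rows; each row is the pose to reach, as a shift and turn from the pose commanded when the call began, along the tool's axes at that moment; what a row does not reach only later rows make up. A row lasts 1/8 s, in which the tool goes at most 62.5 mm and 10.7 degrees, less where a joint would pass 70% of its speed; a pose out of reach is approached as far as the arm can. A call with a gripper value outside its range is refused whole. The fingers move at their own pace and stop on an object; "newtons" is the grip in N (left out, the last holds). Time passes only in rows, so rows that repeat a pose let the fingers close. It gives the time, the measured TCP pose, the force, the opening and the grip force at its end, in the units of the state.
- r.get_state(): the state, without advancing time (a new reading comes with each control period).
- r.capture(name): name is "scene" or "top" or "wrist"; returns a dict with "image" (480x640x3 uint8, blue, green, red), "K" (3x3 intrinsics, pixels), "rvec" (rotation vector, rad) and "tvec" (3), from world to camera coordinates, as OpenCV has them. Camera axes: x right, y down, z forward; pixel columns grow to the right and rows downward; lengths in m; the calibration is good to about 2 mm. A picture is of the moment at which its call begins. There is no depth.
- r.close_job(): hands the job in; it is judged then, once.
The state is a dict: "time_s": time; "joints": joint angles; "qd": joint speeds; "joint_torque": joint torques, N m; "tcp_pos": TCP position; "eef_rot": TCP orientation; "contact_force": force on the tool from outside, world axes, zero at the start; "moment": the same for the moment, N m; "gripper_width": finger opening in m; "gripper_force": force on a finger pad.
Only numpy, scipy, OpenCV 4.12 (cv2) and the standard library are available. Lean on these libraries where they do the work, as an engineer would, in place of code of your own. Each camera call takes 0.05 s, during which the arm holds its last target. There are 200 camera calls.

### The job

Weigh the syrup tin: pick up the weighing pan with the tin in it by the black grip of its hanger and hang the hanger's eye on the hook of the hanging scale. Keep hold and ease it down until the sprung hook carries the whole weight, let go so gently that the hook neither drops nor springs up, and wait until the pan hangs still. Do not knock the scale or load it beyond its full 1 kg, keep the tin in the pan, and leave the bowl, the cup and the whisk where they are.

Things in the scene. Friction and masses are not known exactly. Their poses are not given: they have to be found in the camera images.
- stand: Fixed counter stand of a hanging dial scale; place and yaw vary. Origin on the table straight below the hook; z up. Grey base 160 (x) by 340 (y) by 14 mm, y -290 to +50 mm; steel post, 25 mm thick, at y -220 mm; overhead bar 625 mm high; below it the round red scale body, 140 mm in diameter, 46 mm thick along x, centre 520 mm high, straight above the hook, its lowest metal 443 mm above the table.
- hook_seat (a point): Where a load rests: upper surface of the hook's lowest point, 325 mm above the table unloaded; moves with the hook; axes as the stand's. The mouth opens to -x, roughly towards the robot. A gripper pointing straight down here strikes the hook and the scale above: come from the -x side with the tool tilted 30 to 40 degrees.
- hook_tip (a point): Centre of the hook's open end, 19 mm to the stand's -x of the seat; its top is 23 mm above the seat. Hook: 8 mm round steel in the stand's x-z plane, underside 8 mm below the seat, back at x +14 mm from the seat, bending over to x 0 at 58 mm above the seat; from there a 9 mm rod (16 mm collar) goes straight up into the scale.
- hook (a joint): How far the hook is pulled down from its unloaded height, in m: 0 unloaded, growing downward. The spring gives 130 N/m, straight from 0 (about 75 mm for 1 kg, where the dial ends; hard stop at 82 mm). Lightly damped: let go of a load too early or too late and the hook bounces at about 2 to 3 Hz for some seconds.
- pan: Loose aluminium weighing pan, 140 mm in diameter, 30 mm deep (floor 4 mm thick), 0.18 kg, with a stiff steel hanger: two rods from the rim at y +-68 mm meet above the centre at an 8 mm stem with a steel eye on top; a black grip juts from the foot of the stem to -x. Origin at the centre of the underside; z up. 238 mm high in all. One rigid piece, nothing pivots.
- grip (a point): Where to hold the black grip: 24 mm to the pan's -x of its axis, 128 mm above the underside. The grip is a flat block, x -40 to +6 mm, 12 mm wide (pan y), 42 mm tall. Take it across the 12 mm (fingers closing along the pan's y), tool tilted 30 to 40 degrees, hand above and to the pan's -x side, so that the palm stays clear of stem, eye and later the hook.
- eye (a point): Underside of the top of the eye, 231 mm above the pan's underside, 103 mm above the grip point and 24 mm to +x of it; it comes to rest on hook_seat. The eye is 7 mm round steel in the pan's y-z plane, so it is passed over the hook's tip along the pan's x; its opening is 44 mm high, 34 mm wide, with an arched top.
- tin: Loose round green syrup tin with a brass-coloured lid, 80 mm in diameter, 75 mm high, standing in the pan. How full it is is not known: it weighs between about 0.1 and 0.6 kg. Origin at the centre of its underside.
- bowl: Loose white ceramic mixing bowl, 136 mm in diameter, 65 mm high; origin at the centre of the underside. Not to be moved.
- cup: Loose teal cup, 74 mm in diameter, 95 mm high; origin at the centre of the underside. Not to be moved.
- whisk: Loose steel whisk, 280 mm long, up to 52 mm wide and 45 mm high, lying along its x, origin near its middle. Not to be moved.
Mind the look-alikes: they are no part of the job. Leave any pink or red look-alike of the tin alone.

How it is judged (in metres and radians):
On the way, in this order (a step that is already met when the one before it is completed fails the run):
1. the pan with the tin is lifted clear of the table (height (world z) of pan above 0.03 m and contact force between pan and stand below 0.05 N), for 0.2 s.
2. the eye is on the hook and pulls it down (horizontal distance between eye and hook_seat below 0.012 m and distance between eye and hook_seat below 0.014 m and value of joint hook above 0.01 m), for 0.2 s.
At the end, for the whole second after the job is handed in: The eye rests on the hook's seat (within 10 mm), the hook has dipped more than 20 mm and is still (under 10 mm/s), the pan hangs clear of everything, upright within 0.2 rad and still (under 20 mm/s and 0.2 rad/s), the tin stands on the pan's floor, and the robot has let go (distance between eye and hook_seat below 0.01 m and value of joint hook above 0.02 m and velocity of joint hook between -0.01 and 0.01 m/s and linear speed of pan below 0.02 m/s and angular speed of pan below 0.2 rad/s and angle between pan's own z axis and vertical below 0.2 rad and height (world z) of pan above 0.02 m and horizontal distance between tin and pan below 0.03 m and z of tin in the frame of pan below 0.012 m and angle between tin's own z axis and vertical below 0.25 rad and contact force between the fingers and pan below 0.05 N); the robot touches nothing.
It fails at once if the hook moves faster than 120 mm/s, or, once the fingers are off the pan, drops or springs up faster than 45 mm/s (velocity of joint hook above 0.12 m/s or velocity of joint hook below -0.12 m/s or (contact force between the fingers and pan below 0.05 N and (velocity of joint hook above 0.045 m/s or velocity of joint hook below -0.045 m/s))).
It fails at once if the pan pushes or pulls on the scale with more than 12 N, or the hook is pulled past the dial's full 1 kg (75 mm) (contact force between pan and stand above 12 N or value of joint hook above 0.075 m).
It fails at once if the robot strikes the scale or its stand with more than 5 N (contact force between any of the arm, the fingers and stand above 5 N).
It fails at once if the tin leaves the pan (distance between tin and pan above 0.06 m).
It fails at once if the bowl, the cup or the whisk is moved by more than 20 mm (distance of any of bowl, cup, whisk from where it was at the start of the episode above 0.02 m).
It also fails if it takes over 64 s, if anything falls off the work surface, if the arm or the gripper's body presses on something with over 40 N, if the wrist force passes 120 N, or if a joint passes its speed limit or range.

## Working session

There is one attempt and no reset: what is moved stays moved. The work goes in short steps, Python scripts to look and compute and a tool call to move; the robot and the scene stay as the last step left them, time stands still between calls to the robot, and variables do not carry over. Pictures are saved under pics/ and viewed, at most 10 in all, crops included, and the job is handed in when it is done.

Besides the shell and the picture viewer there is one more tool, called by a JSON object that holds its "fn" and its "kwargs", one argument or row to a line. send_rows: Moves the arm, as the interface text tells. Its arguments: {"type":"object","properties":{"steps":{"type":"array","items":{"type":"object","properties":{"dp":{"type":"array","items":{"type":"number"}},"roll":{"type":"number"},"jaw":{"type":"number"}}}},"newtons":{"type":"number"}},"required":["steps"]}

```bash
mkdir -p pics; ls
cat > h.py <<'E'
import numpy as np, cv2
from scipy.spatial.transform import Rotation as R
from plant import r
def cap(n):
    c=r.capture(n); c["R"]=cv2.Rodrigues(np.array(c["rvec"],float))[0]; c["t"]=np.array(c["tvec"],float).ravel(); c["K"]=np.array(c["K"]); return c
def ray(c,uv):
    d=c["R"].T@np.linalg.inv(c["K"])@np.array([uv[0],uv[1],1.]); return -c["R"].T@c["t"],d/np.linalg.norm(d)
def onz(c,uv,z):
    o,d=ray(c,uv); return o+d*(z-o[2])/d[2]
def tri(rays):
    A=sum(np.eye(3)-np.outer(d,d) for o,d in rays); b=sum((np.eye(3)-np.outer(d,d))@o for o,d in rays); return np.linalg.solve(A,b)
def proj(c,p):
    q=c["K"]@(c["R"]@np.array(p)+c["t"]); return q[:2]/q[2]
E
python3 - <<'E'
from h import *
for n in("scene","top"):
    c=cap(n); cv2.imwrite(f"pics/{n}0.png",c["image"]); print(n,c["K"].tolist(),-c["R"].T@c["t"],c["R"][2])
print(r.get_state())
E
```

```text
pics
scene [[478.99775961152943, 0.0, 323.79589272008997], [0.0, 478.99775961152943, 237.7840685639449], [0.0, 0.0, 1.0]] [1.26169939 0.16812654 0.94716455] [-0.67802703 -0.09153555 -0.72931515]
top [[581.3594656683943, 0.0, 309.0862423731549], [0.0, 581.3594656683943, 236.97795356884157], [0.0, 0.0, 1.0]] [0.50861249 0.11407105 1.28258149] [ 0.07651268 -0.00339635 -0.99706282]
{'time_s': 0.1, 'joints': array([-5.69455197e+01,  2.05864846e+01,  6.40265608e-01, -1.57708642e-02,
       -7.01340208e+01, -1.65063541e+01]), 'qd': array([ 0.09166277, -0.20715167,  0.14397471,  0.05526405, -0.07638299,
       -0.0248057 ]), 'joint_torque': array([-9.53773269e-04, -5.84161949e+01,  2.93753189e+01,  7.01559618e+00,
        1.01743321e-02, -4.92200115e-05]), 'tcp_pos': array([ 0.19210813, -0.64667801,  0.23974152]), 'eef_rot': array([ 1.79918854e+02, -8.58417977e-03, -1.63457237e+02]), 'contact_force': array([-0.21198188, -0.65350837, -0.02333812]), 'moment': array([-0.05061473,  0.0257682 ,  0.00596728]), 'gripper_force': 0.0, 'gripper_width': 0.08748715538694549}
```

View pics/scene0.png

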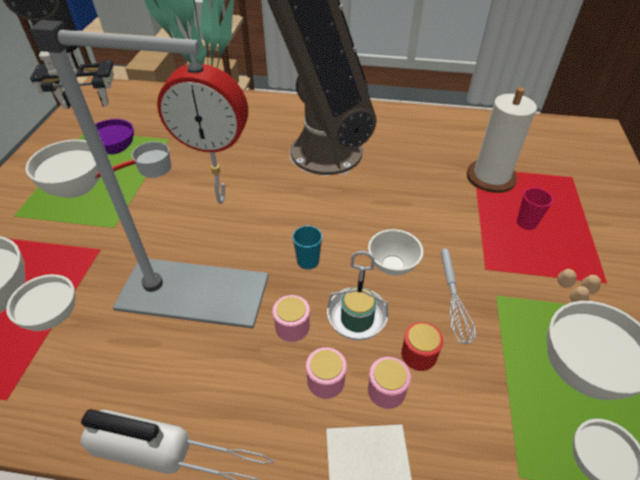

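View pics/top0.png

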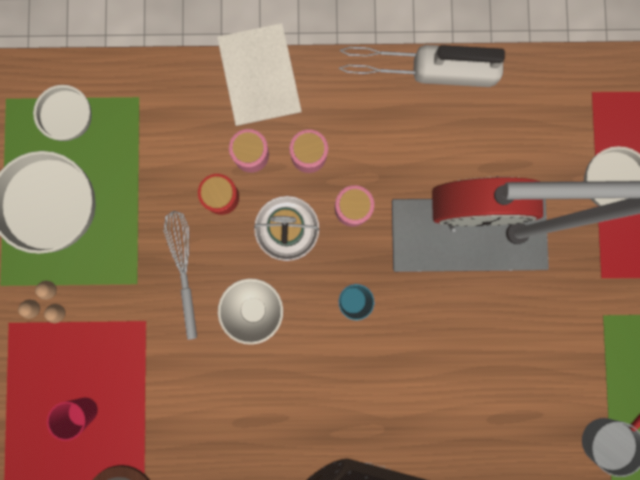

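Top view: +x is up and +y is left. The pan is at about (286,228), the stand base spans (393..548, 199..271), the cup is at (356,302) and the bowl at (250,311). I'll zoom in on the pan, hook and base.

Run:
```python
from h import *
s=cv2.imread("pics/scene0.png"); t=cv2.imread("pics/top0.png")
def z(i,x,y,w,h): return cv2.resize(i[y:y+h,x:x+w],(400,300),interpolation=cv2.INTER_CUBIC)
m=np.vstack([np.hstack([z(t,236,190,100,75),z(s,310,245,100,75+0)]),np.hstack([z(t,380,180,180,135),z(s,170,135,100,75)])])
cv2.imwrite("pics/m0.png",m)
```

```text
(no output)
```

View pics/m0.png

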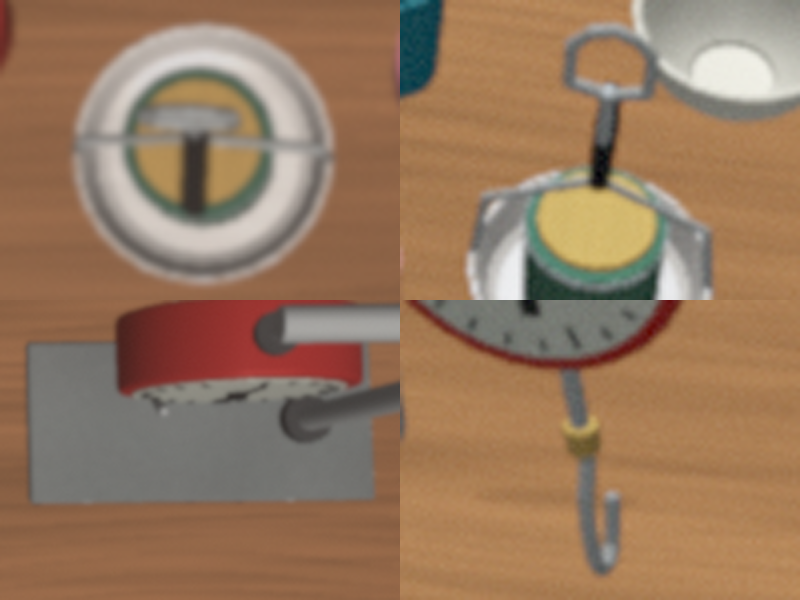

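Zoomed view: the pan rim centre in the top image is about (287,228.3), with rod ends at (254.8,225) and (318.5,228). The base corners are (392.6,199.4), (393.5,270.9) and (547.9,269.1). In the scene image the hook bottom is at about (220,203) and the eye at about (362,262).

Run:
```python
from h import *
t=cap("top"); s=cap("scene")
p=lambda *a: np.array2string(np.array(a),precision=4,suppress_small=True)
c=onz(t,(287,228.3),.03);a=onz(t,(254.8,225),.03);b=onz(t,(318.5,228),.03)
print("pan",p(*c),"rods",p(a,b),"yaw",np.degrees(np.arctan2(-(a-b)[0],(a-b)[1])),np.linalg.norm(a-b))
print("eye top",p(*onz(t,(283.5,219.3),.216)), "tri", p(*tri([ray(t,(283.5,219.3)),ray(s,(310+210/4,245+62/4))])))
g0=onz(t,(284.5,223),.149);g1=onz(t,(284.3,243),.149);print("grip",p(g0,g1))
TL,BL,BR=[onz(t,q,.014) for q in((392.6,199.4),(393.5,270.9),(547.9,269.1))]
print("base",p(TL,BL,BR),np.linalg.norm(TL-BL),np.linalg.norm(BR-BL))
y=(BL-BR)/np.linalg.norm(BL-BR); x=np.array([y[1],-y[0],0]); o=(BL-y*.05)+x*.08
print("yaw stand",np.degrees(np.arctan2(x[1],x[0])),np.degrees(np.arctan2((TL-BL)[1],(TL-BL)[0])),"hook o",p(*o))
print("hook scene at z .321",p(*onz(s,(220,202.5),.321)), "tip", p(*onz(s,(223,183.8),.348)))
for q,z in(((356,302),.095),((250,311),.065),((354,206),.075),((217,194),.075)): print(p(*onz(t,q,z)))
# whole tin
print("tin",p(*onz(t,(236+200/4,190+143/4),.079)))
```

```text
pan [0.6241 0.1574 0.03  ] rods [[0.6321 0.227  0.03  ]
 [0.624  0.0892 0.03  ]] yaw -3.3724377178306955 0.13798688846219836
eye top [0.6237 0.1572 0.216 ] tri [0.6246 0.1597 0.2069]
grip [[0.6236 0.158  0.149 ]
 [0.5844 0.1588 0.149 ]]
base [[ 0.6867 -0.075   0.014 ]
 [ 0.5297 -0.0733  0.014 ]
 [ 0.5296 -0.4104  0.014 ]] 0.15707613595525155 0.33701544596865807
yaw stand -0.008859188396823954 -0.5925439510399094 hook o [ 0.6097 -0.1234  0.014 ]
hook scene at z .321 [ 0.6172 -0.1208  0.321 ] tip [ 0.5931 -0.1179  0.348 ]
[0.4661 0.0163 0.095 ]
[0.4491 0.2346 0.065 ]
[0.6652 0.0152 0.075 ]
[0.6938 0.3017 0.075 ]
tin [0.6249 0.1577 0.079 ]
```

{"fn": "send_rows", "kwargs": {
  "steps": [
    {"dp":[-160,158,-140],"roll":0,"jaw":100},
    {"dp":[-160,158,-140],"roll":0,"jaw":100},
    {"dp":[-160,158,-140],"roll":0,"jaw":100},
    {"dp":[-160,158,-140],"roll":0,"jaw":100},
    {"dp":[-160,158,-140],"roll":0,"jaw":100}
  ]
}}

```text
time_s: 0.82
tcp_pos: [0.302, -0.4484, 0.3837]
eef_rot: [-179.8, 0.2, -163.3]
contact_force: [-0.1, -1.1, -0.4]
gripper_width: 0.0876
gripper_force: 0.0
```

{"fn": "send_rows", "kwargs": {
  "steps": [
    {"dp":[-50,70,-40],"roll":0,"jaw":100},
    {"dp":[-100,140,-40],"roll":0.1,"jaw":100},
    {"dp":[-150,210,-40],"roll":0.2,"jaw":100},
    {"dp":[-209,282,-40],"roll":0.3,"jaw":100},
    {"dp":[-209,282,-40],"roll":0.34,"jaw":100}
  ]
}}

```text
time_s: 1.45
tcp_pos: [0.4046, -0.1605, 0.4193]
eef_rot: [180.0, -0.0, 176.9]
contact_force: [1.4, -0.8, -0.6]
gripper_width: 0.0876
gripper_force: 0.0
```

{"fn": "send_rows", "kwargs": {
  "steps": [
    {"dp":[-15,281,0],"roll":0,"jaw":100},
    {"dp":[-15,281,0],"roll":0,"jaw":100},
    {"dp":[-15,281,0],"roll":0,"jaw":100},
    {"dp":[-15,281,0],"roll":0,"jaw":100},
    {"dp":[-15,281,0],"roll":0,"jaw":100}
  ]
}}

```text
time_s: 2.08
tcp_pos: [0.4337, 0.1203, 0.4187]
eef_rot: [-180.0, -0.1, 177.2]
contact_force: [-0.1, -0.5, 0.0]
gripper_width: 0.0876
gripper_force: 0.0
```

{"fn": "send_rows", "kwargs": {
  "steps": [
    {"dp":[-60,0,0],"roll":0,"jaw":100},
    {"dp":[-120,0,0],"roll":0,"jaw":100},
    {"dp":[-180,0,0],"roll":0,"jaw":100},
    {"dp":[-240,0,0],"roll":0,"jaw":100},
    {"dp":[-300,0,0],"roll":0,"jaw":100}
  ]
}}

```text
time_s: 2.7
tcp_pos: [0.7356, 0.1016, 0.4181]
eef_rot: [-180.0, -0.1, 177.0]
contact_force: [-0.2, 0.9, 0.7]
gripper_width: 0.0875
gripper_force: 0.0
```

{"fn": "send_rows", "kwargs": {
  "steps": [
    {"dp":[-60,0,0],"roll":0,"jaw":100},
    {"dp":[-120,0,0],"roll":0,"jaw":100},
    {"dp":[-180,0,0],"roll":0,"jaw":100}
  ]
}}

```text
time_s: 3.08
tcp_pos: [0.9017, 0.0903, 0.409]
eef_rot: [-179.9, 0.7, 177.0]
contact_force: [5.8, 70.3, 91.6]
gripper_width: 0.0877
gripper_force: 0.0
```

Run:
```python
from h import *
s=cap("scene"); cv2.imwrite("pics/s1.png",s["image"])
st=r.get_state(); print({k:np.round(st[k],2) for k in("joints","qd","tcp_pos","eef_rot","contact_force","moment")})
```

```text
{'joints': array([  17.91,   50.01,   70.95,    0.33, -112.42, -110.87]), 'qd': array([  0.71,   5.27, -18.7 ,  -9.  ,   2.43,  -1.84]), 'tcp_pos': array([0.9 , 0.09, 0.39]), 'eef_rot': array([-179.18,   -1.27,  176.9 ]), 'contact_force': array([23.67, -0.25, -7.16]), 'moment': array([-0.18, -4.77,  0.16])}
```

{"fn": "send_rows", "kwargs": {
  "steps": [
    {"dp":[-10,0,0],"roll":0,"jaw":100},
    {"dp":[-20,0,0],"roll":0,"jaw":100},
    {"dp":[-30,0,0],"roll":0,"jaw":100}
  ]
}}

```text
time_s: 3.5
tcp_pos: [0.9131, 0.0886, 0.407]
eef_rot: [179.8, 2.1, 177.1]
contact_force: [-1.1, 0.8, 1.2]
gripper_width: 0.0876
gripper_force: 0.0
```

Run:
```python
from h import *
st=r.get_state(); print({k:np.round(st[k],2) for k in("joints","qd","tcp_pos","eef_rot","contact_force","moment")})
```

```text
{'joints': array([  17.85,   49.24,   71.71,    0.64, -110.42, -110.55]), 'qd': array([-0.61,  1.51,  0.01,  0.51,  4.39,  1.19]), 'tcp_pos': array([0.91, 0.09, 0.41]), 'eef_rot': array([179.83,   2.14, 177.06]), 'contact_force': array([-1.06,  0.8 ,  1.23]), 'moment': array([-0.02,  0.16,  0.04])}
```

{"fn": "send_rows", "kwargs": {
  "steps": [
    {"dp":[-20,0,0],"roll":0,"jaw":100},
    {"dp":[-40,0,0],"roll":0,"jaw":100},
    {"dp":[-60,0,0],"roll":0,"jaw":100},
    {"dp":[-80,0,0],"roll":0,"jaw":100},
    {"dp":[-100,0,0],"roll":0,"jaw":100}
  ]
}}

```text
time_s: 4.12
tcp_pos: [0.9549, 0.079, 0.371]
eef_rot: [179.8, 5.0, 177.1]
contact_force: [0.2, -0.5, 0.8]
gripper_width: 0.0875
gripper_force: 0.0
```

{"fn": "send_rows", "kwargs": {
  "steps": [
    {"dp":[40,0,0],"roll":0,"jaw":100},
    {"dp":[80,0,0],"roll":0,"jaw":100},
    {"dp":[120,0,0],"roll":0,"jaw":100}
  ]
}}

```text
time_s: 4.5
tcp_pos: [0.8335, 0.085, 0.3612]
eef_rot: [179.9, 5.0, 177.1]
contact_force: [0.6, 1.0, 0.7]
gripper_width: 0.0879
gripper_force: 0.0
```

Run:
```python
from h import *
st=r.get_state(); print({k:np.round(st[k],2) for k in("joints","qd","tcp_pos","eef_rot","contact_force","moment")})
```

```text
{'joints': array([  19.85,   32.14,   33.34,    1.79,  -86.56, -112.82]), 'qd': array([  8.78, -39.77, -71.41,   0.82,  32.37,  -9.45]), 'tcp_pos': array([0.83, 0.09, 0.36]), 'eef_rot': array([179.86,   4.96, 177.06]), 'contact_force': array([0.64, 1.02, 0.7 ]), 'moment': array([ 0.11,  0.17, -0.01])}
```

{"fn": "send_rows", "kwargs": {
  "steps": [
    {"dp":[-20,0,-30],"roll":0,"jaw":100},
    {"dp":[-40,0,-60],"roll":0,"jaw":100},
    {"dp":[-60,0,-80],"roll":0,"jaw":100}
  ]
}}

```text
time_s: 4.88
tcp_pos: [0.8877, 0.082, 0.4497]
eef_rot: [179.8, 5.1, 177.1]
contact_force: [1.0, 0.5, 0.6]
gripper_width: 0.0877
gripper_force: 0.0
```

{"fn": "send_rows", "kwargs": {
  "steps": [
    {"dp":[-40,0,-20],"roll":0,"jaw":100}
  ]
}}

```text
time_s: 5.0
tcp_pos: [0.9076, 0.0779, 0.4576]
eef_rot: [179.9, 6.2, 177.0]
contact_force: [75.3, -0.6, 84.5]
gripper_width: 0.0876
gripper_force: 0.0
```

{"fn": "send_rows", "kwargs": {
  "steps": [
    {"dp":[-40,0,-20],"roll":0,"jaw":100}
  ]
}}

```text
time_s: 5.12
tcp_pos: [0.9186, 0.0747, 0.4532]
eef_rot: [180.0, 7.3, 177.1]
contact_force: [0.6, 0.0, -1.6]
gripper_width: 0.0874
gripper_force: 0.0
```

{"fn": "send_rows", "kwargs": {
  "steps": [
    {"dp":[-60,0,-20],"roll":0,"jaw":100}
  ]
}}

```text
time_s: 5.25
tcp_pos: [0.9367, 0.0686, 0.4623]
eef_rot: [179.8, 10.6, 177.0]
contact_force: [-0.5, -0.3, 1.4]
gripper_width: 0.0874
gripper_force: 0.0
```

{"fn": "send_rows", "kwargs": {
  "steps": [
    {"dp":[-60,0,-20],"roll":0,"jaw":100}
  ]
}}

```text
time_s: 5.38
tcp_pos: [0.9534, 0.0631, 0.4662]
eef_rot: [179.7, 13.2, 177.0]
contact_force: [-0.1, 0.2, 0.4]
gripper_width: 0.0876
gripper_force: 0.0
```

{"fn": "send_rows", "kwargs": {
  "steps": [
    {"dp":[-60,0,-15],"roll":0,"jaw":100}
  ]
}}

```text
time_s: 5.5
tcp_pos: [0.9712, 0.0579, 0.4686]
eef_rot: [179.7, 15.7, 177.0]
contact_force: [0.3, 0.8, 0.1]
gripper_width: 0.0876
gripper_force: 0.0
```

{"fn": "send_rows", "kwargs": {
  "steps": [
    {"dp":[-60,0,-10],"roll":0,"jaw":100}
  ]
}}

```text
time_s: 5.62
tcp_pos: [0.99, 0.0531, 0.4691]
eef_rot: [179.7, 18.2, 177.0]
contact_force: [-0.8, -0.8, -0.6]
gripper_width: 0.0874
gripper_force: 0.0
```

{"fn": "send_rows", "kwargs": {
  "steps": [
    {"dp":[-60,0,-10],"roll":0,"jaw":100}
  ]
}}

```text
time_s: 5.75
tcp_pos: [1.0078, 0.0486, 0.4714]
eef_rot: [179.7, 20.7, 177.0]
contact_force: [-0.3, -0.0, -0.1]
gripper_width: 0.0879
gripper_force: 0.0
```

{"fn": "send_rows", "kwargs": {
  "steps": [
    {"dp":[-60,0,-5],"roll":0,"jaw":100}
  ]
}}

```text
time_s: 5.88
tcp_pos: [1.0263, 0.0443, 0.4731]
eef_rot: [179.7, 23.3, 177.0]
contact_force: [0.6, 1.1, 0.4]
gripper_width: 0.0871
gripper_force: 0.0
```

{"fn": "send_rows", "kwargs": {
  "steps": [
    {"dp":[-60,0,0],"roll":0,"jaw":100}
  ]
}}

```text
time_s: 6.0
tcp_pos: [1.046, 0.0401, 0.4728]
eef_rot: [179.8, 25.8, 177.0]
contact_force: [-0.0, 0.0, 0.1]
gripper_width: 0.0878
gripper_force: 0.0
```

{"fn": "send_rows", "kwargs": {
  "steps": [
    {"dp":[-60,0,0],"roll":0,"jaw":100}
  ]
}}

```text
time_s: 6.12
tcp_pos: [1.0644, 0.0362, 0.4742]
eef_rot: [179.8, 28.2, 176.9]
contact_force: [-0.7, 0.3, -0.5]
gripper_width: 0.0877
gripper_force: 0.0
```

{"fn": "send_rows", "kwargs": {
  "steps": [
    {"dp":[-60,0,0],"roll":0,"jaw":100}
  ]
}}

```text
time_s: 6.25
tcp_pos: [1.0813, 0.0325, 0.4786]
eef_rot: [179.9, 30.8, 176.9]
contact_force: [-0.5, 0.0, 0.5]
gripper_width: 0.0873
gripper_force: 0.0
```

{"fn": "send_rows", "kwargs": {
  "steps": [
    {"dp":[-60,0,0],"roll":0,"jaw":100}
  ]
}}

```text
time_s: 6.38
tcp_pos: [1.0967, 0.0289, 0.4854]
eef_rot: [179.9, 33.3, 176.9]
contact_force: [0.8, 0.1, 0.1]
gripper_width: 0.0875
gripper_force: 0.0
```

{"fn": "send_rows", "kwargs": {
  "steps": [
    {"dp":[-60,0,0],"roll":0,"jaw":100}
  ]
}}

```text
time_s: 6.5
tcp_pos: [1.1106, 0.0257, 0.4946]
eef_rot: [-180.0, 35.9, 176.9]
contact_force: [0.5, -0.5, -0.4]
gripper_width: 0.0874
gripper_force: 0.0
```

```bash
cat >> h.py <<'E'
def dp(target, tool_grasp_off=0):
    "TCP shift to world target, tool axes, mm"
    st=r.get_state(); M=R.from_euler("xyz",st["eef_rot"],degrees=True).as_matrix()
    return M.T@(np.array(target)-st["tcp_pos"])*1000, st, M
E
python3 - <<'E'
from h import *
st=r.get_state(); print({k:np.round(st[k],2) for k in("time_s","joints","qd","tcp_pos","eef_rot","contact_force","moment")})
E
```

```text
{'time_s': np.float64(6.5), 'joints': array([  14.48,   49.98,   71.71,   10.43,  -77.38, -106.68]), 'qd': array([-1.240e+00,  1.020e+00, -1.000e-02,  5.990e+00,  2.081e+01,
       -2.800e-01]), 'tcp_pos': array([1.11, 0.03, 0.49]), 'eef_rot': array([-180.  ,   35.85,  176.93]), 'contact_force': array([ 0.5 , -0.52, -0.39]), 'moment': array([0.06, 1.97, 0.02])}
```

{"fn": "send_rows", "kwargs": {
  "steps": [
    {"dp":[20,13,-9],"roll":0,"jaw":60},
    {"dp":[60,39,-27],"roll":0,"jaw":60},
    {"dp":[108,70,-48],"roll":0,"jaw":60},
    {"dp":[155,101,-70],"roll":0,"jaw":60},
    {"dp":[203,132,-91],"roll":0,"jaw":60}
  ]
}}

```text
time_s: 7.12
tcp_pos: [0.8978, 0.1707, 0.4515]
eef_rot: [179.8, 35.9, 176.9]
contact_force: [-0.3, 1.7, -0.4]
gripper_width: 0.0529
gripper_force: 0.0
```

{"fn": "send_rows", "kwargs": {
  "steps": [
    {"dp":[45,-3,-33],"roll":0,"jaw":60},
    {"dp":[90,-6,-66],"roll":0,"jaw":60},
    {"dp":[136,-9,-98],"roll":0,"jaw":60},
    {"dp":[181,-12,-131],"roll":0,"jaw":60},
    {"dp":[226,-15,-164],"roll":0,"jaw":60}
  ]
}}

```text
time_s: 7.75
tcp_pos: [0.6184, 0.1695, 0.4528]
eef_rot: [179.8, 35.8, 176.8]
contact_force: [-0.7, 1.0, 1.6]
gripper_width: 0.0525
gripper_force: 0.0
```

{"fn": "send_rows", "kwargs": {
  "steps": [
    {"dp":[50,-4,13],"roll":0,"jaw":60},
    {"dp":[100,-9,26],"roll":0,"jaw":60},
    {"dp":[151,-13,39],"roll":0,"jaw":60},
    {"dp":[151,-13,39],"roll":0,"jaw":60}
  ]
}}

```text
time_s: 8.25
tcp_pos: [0.5202, 0.1571, 0.3342]
eef_rot: [180.0, 35.0, 177.5]
contact_force: [1.0, 0.7, 0.8]
gripper_width: 0.0529
gripper_force: 0.0
```

Run:
```python
from h import *
w=cap("wrist"); cv2.imwrite("pics/w1.png",w["image"])
d,st,M=dp((.540,.162,.205)); print(np.round(d),st["time_s"],np.round(st["tcp_pos"],4),np.round(st["eef_rot"],1),M.round(3).tolist())
for p in((.5961,.1589,.128),(.6241,.1575,.23),(.6241,.1575,.149)): print(proj(w,p))
```

```text
[ 61.   4. 118.] 8.3 [0.5218 0.1584 0.3364] [179.8  35.1 177.3] [[-0.817, 0.045, 0.575], [0.039, 0.999, -0.024], [-0.575, 0.003, -0.818]]
[328.64129357 150.76356265]
[329.48973731 261.52280686]
[328.30864732 190.22012919]
```

View pics/w1.png

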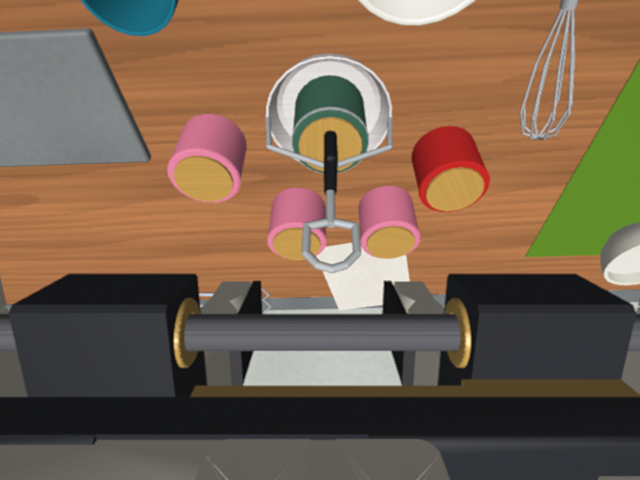

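The wrist view shows the grip at (330,150) and the eye top at (331,268), both matching the estimate to within about 1 mm sideways. I'll go in.

{"fn": "send_rows", "kwargs": {
  "steps": [
    {"dp":[20,2,40],"roll":0,"jaw":60},
    {"dp":[41,4,80],"roll":0,"jaw":60},
    {"dp":[61,5,118],"roll":0,"jaw":60},
    {"dp":[61,5,118],"roll":0,"jaw":60}
  ]
}}

```text
time_s: 8.8
tcp_pos: [0.5529, 0.1442, 0.2382]
eef_rot: [179.6, 30.8, 178.8]
contact_force: [0.1, -1.1, -0.3]
gripper_width: 0.0524
gripper_force: 0.0
```

Run:
```python
from h import *
d,st,M=dp((.599,.1595,.124)); print(np.round(d,1),st["time_s"],np.round(st["tcp_pos"],4),np.round(st["eef_rot"],1))
w=cap("wrist"); cv2.imwrite("pics/w2.png",w["image"])
for p in((.5961,.1589,.128),(.6241,.1575,.23),(.6241,.1575,.149)): print(proj(w,p))
```

```text
[ 19.2  15.3 121.6] 8.8 [0.5529 0.1442 0.2382] [179.6  30.8 178.8]
[345.0027272  211.47906809]
[350.13023618 373.87537024]
[343.41259489 262.00326822]
```

View pics/w2.png

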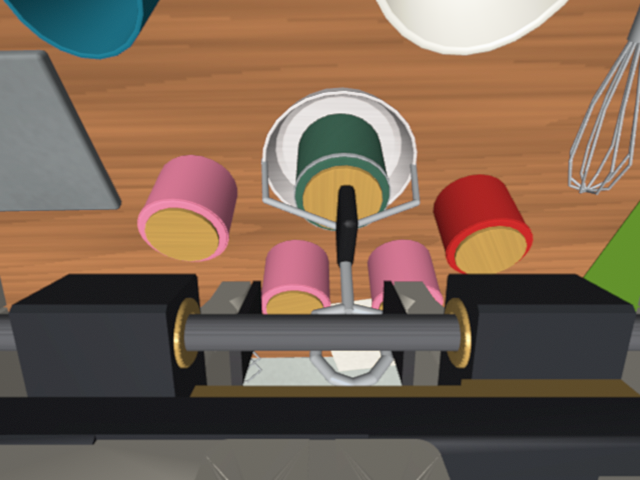

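The wrist view shows the grip at (346,225), as predicted. The pose fell short, though, and the tilt sagged to 31°, so I'll check which joint limits it.

Run:
```python
from h import *
st=r.get_state(); print(np.round(st["joints"],2),np.round(st["qd"],2))
```

```text
[  40.05   -4.28  -52.38   49.75  -25.83 -173.61] [ 1.39 -1.59  0.34 -0.21 -1.05  0.09]
```

Run:
```python
from h import *
w=cap("wrist"); d,st,M=dp((0,0,0))
print((M.T@(-w["R"].T@w["t"]-st["tcp_pos"])*1000).round(), (w["R"]@M).round(2).tolist(), w["K"][0,0])
```

```text
[  70.   -1. -143.] [[-0.0, 1.0, 0.0], [-0.97, -0.0, -0.26], [-0.26, -0.0, 0.97]] 389.925070458995
```

{"fn": "send_rows", "kwargs": {
  "steps": [
    {"dp":[0,0,-15],"roll":-0.17,"jaw":60},
    {"dp":[0,0,-30],"roll":-0.35,"jaw":60},
    {"dp":[0,0,-40],"roll":-0.53,"jaw":60},
    {"dp":[0,0,-40],"roll":-0.71,"jaw":60},
    {"dp":[0,0,-40],"roll":-0.89,"jaw":60}
  ]
}}

```text
time_s: 9.52
tcp_pos: [0.5312, 0.1458, 0.2751]
eef_rot: [-155.2, 19.2, -125.3]
contact_force: [0.8, 0.2, 0.1]
gripper_width: 0.0528
gripper_force: 0.0
```

{"fn": "send_rows", "kwargs": {
  "steps": [
    {"dp":[0,0,0],"roll":-0.18,"jaw":60},
    {"dp":[0,0,0],"roll":-0.36,"jaw":60},
    {"dp":[0,0,0],"roll":-0.54,"jaw":60},
    {"dp":[0,0,0],"roll":-0.72,"jaw":60},
    {"dp":[0,0,0],"roll":-0.9,"jaw":60}
  ]
}}

```text
time_s: 10.15
tcp_pos: [0.5312, 0.1457, 0.2748]
eef_rot: [-149.5, -6.1, -79.7]
contact_force: [0.7, -0.5, -0.1]
gripper_width: 0.0527
gripper_force: 0.0
```

{"fn": "send_rows", "kwargs": {
  "steps": [
    {"dp":[0,0,0],"roll":-0.18,"jaw":60},
    {"dp":[0,0,0],"roll":-0.36,"jaw":60},
    {"dp":[0,0,0],"roll":-0.54,"jaw":60},
    {"dp":[0,0,0],"roll":-0.72,"jaw":60},
    {"dp":[0,0,0],"roll":-0.9,"jaw":60}
  ]
}}

```text
time_s: 10.78
tcp_pos: [0.5312, 0.1457, 0.2748]
eef_rot: [-165.0, -27.4, -30.2]
contact_force: [0.3, -0.4, 0.5]
gripper_width: 0.0524
gripper_force: 0.0
```

{"fn": "send_rows", "kwargs": {
  "steps": [
    {"dp":[0,0,0],"roll":-0.18,"jaw":60},
    {"dp":[0,0,0],"roll":-0.36,"jaw":60},
    {"dp":[0,0,0],"roll":-0.42,"jaw":60},
    {"dp":[0,0,0],"roll":-0.42,"jaw":60}
  ]
}}

```text
time_s: 11.28
tcp_pos: [0.5311, 0.1455, 0.2743]
eef_rot: [-178.3, -30.9, -3.3]
contact_force: [-1.4, 0.7, 1.2]
gripper_width: 0.0525
gripper_force: 0.0
```

Run:
```python
from h import *
d,st,M=dp((.540,.162,.215)); print(np.round(d,1),st["time_s"],np.round(st["tcp_pos"],4),np.round(st["eef_rot"],1),np.round(st["joints"],1),M.round(3).tolist())
```

```text
[-23.7 -15.4  55.4] 11.275 [0.5311 0.1455 0.2743] [-178.3  -30.9   -3.3] [ 45.5  -8.5 -49.5  41.8 -33.5   9.4] [[0.856, -0.042, 0.515], [-0.049, -0.999, -0.0], [0.514, -0.025, -0.857]]
```

{"fn": "send_rows", "kwargs": {
  "steps": [
    {"dp":[-8,-5,18],"roll":0,"jaw":60},
    {"dp":[-16,-10,36],"roll":0,"jaw":60},
    {"dp":[-24,-15,55],"roll":0,"jaw":60},
    {"dp":[-24,-15,55],"roll":0,"jaw":60}
  ]
}}

```text
time_s: 11.78
tcp_pos: [0.5389, 0.1597, 0.2125]
eef_rot: [-178.6, -30.7, -3.2]
contact_force: [-0.2, -1.8, 0.5]
gripper_width: 0.0523
gripper_force: 0.0
```

Run:
```python
from h import *
w=cap("wrist"); cv2.imwrite("pics/w3.png",w["image"])
d,st,M=dp((.599,.1592,.1235)); print(np.round(d,1),st["time_s"],np.round(st["tcp_pos"],4),np.round(st["eef_rot"],1),np.round(st["joints"],1))
for p in((.5961,.1589,.128),(.5961-.012,.1595,.149),(.6241,.1575,.23),(.6241,.1575,.149)): print(proj(w,p))
```

```text
[  5.2  -0.  107.9] 11.825 [0.5393 0.1598 0.2135] [-178.5  -30.8   -3.3] [ 39.3  -3.2 -56.5  58.9 -22.5  -4.9]
[320.63013999 238.27914634]
[319.59483712 248.07647453]
[315.03954388 107.15093859]
[320.11423044 185.42044396]
```

View pics/w3.png

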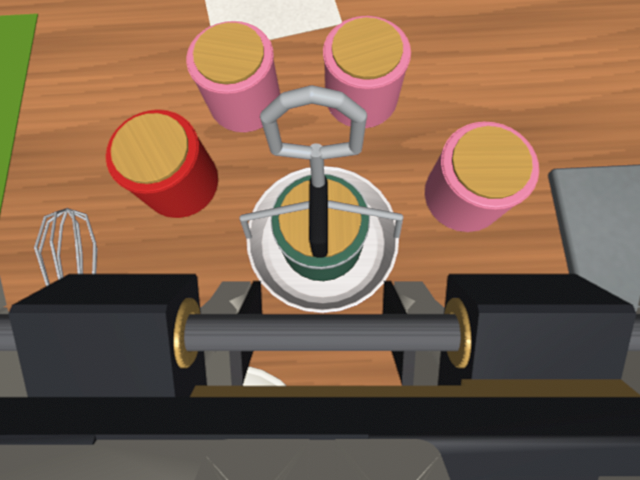

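```bash
cat > kin.py <<'E'
import numpy as np
from scipy.optimize import least_squares
from scipy.spatial.transform import Rotation as R
D=[([-56.945,20.586,.640,-.016,-70.134,-16.506],[.1921,-.6467,.2397],[179.92,-.01,-163.457]),
([17.85,49.24,71.71,.64,-110.42,-110.55],[.9131,.0886,.407],[179.83,2.14,177.06]),
([14.48,49.98,71.71,10.43,-77.38,-106.68],[1.1106,.0257,.4946],[-180,35.85,176.93]),
([40.05,-4.28,-52.38,49.75,-25.83,-173.61],[.5529,.1442,.2382],[179.6,30.8,178.8]),
([45.5,-8.5,-49.5,41.8,-33.5,9.4],[.5311,.1455,.2743],[-178.3,-30.9,-3.3]),
([39.3,-3.2,-56.5,58.9,-22.5,-4.9],[.5393,.1598,.2135],[-178.5,-30.8,-3.3])]
A=lambda ax,a:R.from_euler(ax,a,degrees=True)
def fk(q,p,s=(1,1)):
    h,a,d,L1,e,L2,dl,Lt,tx,ty=p[:10]
    R1=A("z",q[0]);R2=R1*A("y",q[1]);R3=R2*A("y",-q[2]);R4=R3*A("x",s[0]*q[3]);R5=R4*A("y",q[4]*-1);R6=R5*A("x",s[1]*q[5])
    P=np.array([0,0,h])+R1.apply([a,d,0])+R2.apply([0,0,L1])+R3.apply([L2,0,e])+R4.apply([0,dl,0])+R6.apply([Lt,tx,ty])
    return P,R6
def fit():
    best=None
    for s in((1,1),(1,-1),(-1,1),(-1,-1)):
        # orientation: constant tool offset from first sample
        C=fk(D[0][0],np.zeros(10),s)[1].inv()*R.from_euler("xyz",D[0][2],degrees=True)
        oe=max(np.degrees((( fk(q,np.zeros(10),s)[1]*C).inv()*R.from_euler("xyz",o,degrees=True)).magnitude()) for q,_,o in D)
        if best is None or oe<best[0]: best=(oe,s,C)
    oe,s,C=best
    f=lambda p:np.r_[np.concatenate([fk(q,p,s)[0]-t for q,t,_ in D]),.003*(p-p0)]
    p0=np.array([.2,0,-.19,.6,0,.46,0,.3,0,0])
    l=least_squares(f,p0)
    return l.x,s,C,oe,np.abs(l.fun[:-10]).max()
lo=np.array([-176.03,-82.01,-58.28,-173.87,-174.79,-173.66]);hi=np.array([176.03,121.73,71.71,95.51,-.11,173.66])
def ik(t,Rt,q0,p,s,C):
    def f(q):
        P,R6=fk(q,p,s); return np.r_[(P-t)*10,((R6*C).inv()*Rt).as_rotvec()]
    l=least_squares(f,np.clip(q0,lo+.01,hi-.01),bounds=(lo,hi)); return l.x,np.abs(l.fun).max()
E
python3 - <<'E'
from kin import *
p,s,C,oe,pe=fit(); print(p.round(3),s,oe,pe)
q=np.array(D[-1][0])
for t in(30.8,35.,38.):
  for yaw in(-3.3,):
    Rt=R.from_euler("xyz",[180,-t,yaw],degrees=True); qq=q
    for x,y,z in((.54,.16,.2135),(.57,.16,.17),(.599,.159,.1235),(.6,.16,.3),(.58,-.12,.3),(.58,-.12,.25),(.58,-.12,.22),(.56,-.12,.22)):
        qq,e=ik(np.array([x,y,z]),Rt,qq,p,s,C); print(t,(x,y,z),qq.round(1),round(e,4))
E
```

```text
[ 0.2   -0.     0.     0.601 -0.     0.464 -0.192  0.364 -0.     0.   ] (-1, -1) 0.12654826154484894 0.0006567007899841715
30.8 (0.54, 0.16, 0.2135) [ 40.6  -2.7 -56.   58.4 -24.6  -5.4] 0.0
30.8 (0.57, 0.16, 0.17) [ 27.    3.1 -58.3  83.3 -15.  -19.8] 0.0062
30.8 (0.599, 0.159, 0.1235) [ 20.2   9.8 -56.2  95.5 -12.2 -26.9] 0.0523
30.8 (0.6, 0.16, 0.3) [ 42.1  -1.8 -39.2  38.1 -36.2  16.6] 0.0
30.8 (0.58, -0.12, 0.3) [ 11.5  -6.1 -35.3  14.4 -31.7  64.9] 0.0
30.8 (0.58, -0.12, 0.25) [ 10.8  -3.6 -41.4  18.5 -23.2  60.6] 0.0
30.8 (0.58, -0.12, 0.22) [  9.9  -1.7 -45.7  23.4 -17.2  56.1] 0.0
30.8 (0.56, -0.12, 0.22) [ 10.4  -3.8 -47.9  24.1 -17.2  55.1] 0.0
35.0 (0.54, 0.16, 0.2135) [ 37.9  -3.  -58.3  68.  -23.3 -12.7] 0.0363
35.0 (0.57, 0.16, 0.17) [ 27.7   3.4 -58.3  84.7 -17.  -21.9] 0.065
35.0 (0.599, 0.159, 0.1235) [ 21.8  10.  -56.3  95.5 -14.9 -28.5] 0.1076
35.0 (0.6, 0.16, 0.3) [ 40.4  -3.2 -45.3  50.2 -31.    6.2] 0.0
35.0 (0.58, -0.12, 0.3) [ 11.3  -7.9 -41.   20.8 -24.2  58.8] 0.0
35.0 (0.58, -0.12, 0.25) [  8.9  -5.  -48.8  30.8 -13.7  49.8] 0.0
35.0 (0.58, -0.12, 0.22) [ -2.5  -2.8 -57.5  61.4  -0.5  28. ] 0.0
35.0 (0.56, -0.12, 0.22) [  0.7  -4.8 -58.3  54.1  -2.8  32.7] 0.0005
38.0 (0.54, 0.16, 0.2135) [ 38.4  -2.7 -58.3  68.9 -24.6 -14.1] 0.0804
38.0 (0.57, 0.16, 0.17) [ 28.4   3.6 -58.3  85.6 -18.6 -23.6] 0.1055
38.0 (0.599, 0.159, 0.1235) [ 23.1  10.2 -56.4  95.5 -17.1 -29.9] 0.1452
38.0 (0.6, 0.16, 0.3) [ 37.6  -4.  -49.4  61.2 -27.4  -2.5] 0.0
38.0 (0.58, -0.12, 0.3) [ 10.3  -9.  -45.9  28.1 -17.9  52.3] 0.0
38.0 (0.58, -0.12, 0.25) [ -3.1  -5.5 -57.5  62.6  -0.1  27.3] 0.001
38.0 (0.58, -0.12, 0.22) [ -0.8  -2.8 -56.9  54.4  -0.1  33.7] 0.0378
38.0 (0.56, -0.12, 0.22) [  0.5  -4.9 -58.3  51.1  -1.   35.9] 0.0356
```

Run:
```python
from kin import *
p,s,C,oe,pe=fit(); rng=np.random.default_rng(0)
pts=[(.599,.159,.1235),(.599,.159,.28),(.587,-.122,.25),(.587,-.122,.218),(.587,-.122,.155)]
for fl in(0,1):
  for t in(22,26,30,34):
    Rt=R.from_euler("xyz",[180,-t,-3.],degrees=True)
    if fl: Rt=Rt*R.from_euler("z",180,degrees=True)
    for x in pts:
      sol={}
      for k in range(50):
        q,e=ik(np.array(x),Rt,rng.uniform(np.maximum(lo,[-90,-60,-58,-174,-175,-174]),np.minimum(hi,[120,100,72,96,0,174])),p,s,C)
        if e<1e-3: sol[tuple((q/5).round())]=q
      print(fl,t,x,[v.round().astype(int).tolist() for v in sol.values()][:5],flush=True)
```

```text
0 22 (0.599, 0.159, 0.1235) [[35, 11, -48, 47, -19, 9]]
0 22 (0.599, 0.159, 0.28) [[41, 2, -29, 22, -44, 32]]
0 22 (0.587, -0.122, 0.25) [[10, 1, -29, 8, -38, 72]]
0 22 (0.587, -0.122, 0.218) [[10, 3, -32, 9, -34, 71]]
0 22 (0.587, -0.122, 0.155) [[9, 7, -39, 12, -23, 68]]
0 26 (0.599, 0.159, 0.1235) [[23, 10, -55, 84, -11, -18]]
0 26 (0.599, 0.159, 0.28) [[42, 1, -35, 29, -39, 25]]
0 26 (0.587, -0.122, 0.25) [[10, -1, -34, 11, -32, 69]]
0 26 (0.587, -0.122, 0.218) [[10, 1, -37, 13, -27, 67]]
0 26 (0.587, -0.122, 0.155) [[9, 6, -45, 21, -15, 59]]
0 30 (0.599, 0.159, 0.1235) []
0 30 (0.599, 0.159, 0.28) [[41, -1, -41, 39, -34, 16]]
0 30 (0.587, -0.122, 0.25) [[10, -2, -39, 16, -25, 64]]
0 30 (0.587, -0.122, 0.218) [[10, 0, -43, 20, -19, 60]]
0 30 (0.587, -0.122, 0.155) []
0 34 (0.599, 0.159, 0.1235) []
0 34 (0.599, 0.159, 0.28) [[39, -2, -47, 51, -29, 5]]
0 34 (0.587, -0.122, 0.25) [[9, -4, -46, 25, -16, 55]]
0 34 (0.587, -0.122, 0.218) [[5, -2, -52, 40, -7, 44]]
0 34 (0.587, -0.122, 0.155) []
1 22 (0.599, 0.159, 0.1235) [[35, 11, -48, 46, -19, -171]]
1 22 (0.599, 0.159, 0.28) [[41, 3
[... 221 characters left out ...]
 [[23, 10, -55, 84, -11, 162]]
1 26 (0.599, 0.159, 0.28) [[42, 1, -35, 29, -39, -155]]
1 26 (0.587, -0.122, 0.25) [[10, -1, -34, 11, -32, -111]]
1 26 (0.587, -0.122, 0.218) [[10, 1, -37, 13, -27, -113]]
1 26 (0.587, -0.122, 0.155) [[9, 6, -45, 21, -15, -121]]
1 30 (0.599, 0.159, 0.1235) []
1 30 (0.599, 0.159, 0.28) [[41, -1, -41, 39, -34, -164]]
1 30 (0.587, -0.122, 0.25) [[10, -2, -39, 16, -25, -116]]
1 30 (0.587, -0.122, 0.218) [[10, 0, -43, 20, -19, -120]]
1 30 (0.587, -0.122, 0.155) []
1 34 (0.599, 0.159, 0.1235) []
1 34 (0.599, 0.159, 0.28) []
1 34 (0.587, -0.122, 0.25) [[10, -4, -46, 25, -16, -125]]
1 34 (0.587, -0.122, 0.218) [[6, -2, -52, 40, -7, -136]]
1 34 (0.587, -0.122, 0.155) []
```

```bash
python3 - <<'E'
from kin import *
p,s,C,oe,pe=fit()
for fl in(1,0):
 for t in(18,20,22,24):
  for yaw in (-1.5,-3.,):
    Rt=R.from_euler("xyz",[180,-t,yaw],degrees=True)
    if fl: Rt=Rt*R.from_euler("z",180,degrees=True)
    for x in [(.593,.159,.12),(.593,.159,.17),(.58,-.122,.155)]:
        q,e=ik(np.array(x),Rt,[35,11,-48,46,-19,-165 if fl else 0],p,s,C); print(fl,t,yaw,x,q.round(1),round(e,4))
# tilt shedding sim from present pose
E
python3 - <<'E'
from h import *
st=r.get_state(); print(np.round(st["joints"],1))
E
```

```text
1 18 -1.5 (0.593, 0.159, 0.12) [  38.2   12.6  -40.9   27.8  -25.  -153.8] 0.0
1 18 -1.5 (0.593, 0.159, 0.17) [  39.2    9.2  -35.5   21.5  -33.3 -147.5] 0.0
1 18 -1.5 (0.58, -0.122, 0.155) [   9.     8.   -33.8    6.3  -30.7 -105.4] 0.0
1 18 -3.0 (0.593, 0.159, 0.12) [  38.3   12.7  -41.    28.5  -25.3 -156. ] 0.0
1 18 -3.0 (0.593, 0.159, 0.17) [  39.4    9.3  -35.6   22.1  -33.6 -149.7] 0.0
1 18 -3.0 (0.58, -0.122, 0.155) [   9.3    7.9  -34.3    7.5  -30.3 -108.2] 0.0
1 20 -1.5 (0.593, 0.159, 0.12) [  37.3   11.8  -45.    36.2  -21.2 -161.4] 0.0
1 20 -1.5 (0.593, 0.159, 0.17) [  39.4    8.4  -38.8   26.5  -30.1 -152.4] 0.0
1 20 -1.5 (0.58, -0.122, 0.155) [   9.2    7.2  -36.1    8.   -27.3 -107.1] 0.0
1 20 -3.0 (0.593, 0.159, 0.12) [  37.4   11.9  -45.    36.9  -21.7 -163.6] 0.0
1 20 -3.0 (0.593, 0.159, 0.17) [  39.5    8.5  -38.8   27.1  -30.5 -154.6] 0.0
1 20 -3.0 (0.58, -0.122, 0.155) [   9.5    7.1  -36.7    9.4  -26.9 -110.2] 0.0
1 22 -1.5 (0.593, 0.159, 0.12) [  34.8   10.9  -49.4   48.4  -17.2 -171.4] 0.0
1 22 -1.5 (0.593, 0.159, 0.17) [  39.1    7.6  -42.2   32.6  -26.9 -1
[... 1907 characters left out ...]
.0
0 22 -3.0 (0.593, 0.159, 0.12) [ 35.   11.  -49.4  48.9 -17.8   6.6] 0.0
0 22 -3.0 (0.593, 0.159, 0.17) [ 39.2   7.7 -42.3  33.3 -27.3  19.7] 0.0
0 22 -3.0 (0.58, -0.122, 0.155) [  9.6   6.3 -39.4  12.  -23.2  67.3] 0.0
0 24 -1.5 (0.593, 0.159, 0.12) [ 29.2  10.1 -53.8  67.  -13.   -4.9] 0.0
0 24 -1.5 (0.593, 0.159, 0.17) [ 38.    6.8 -46.   40.5 -23.5  15. ] 0.0
0 24 -1.5 (0.58, -0.122, 0.155) [  9.3   5.7 -41.4  13.  -19.8  67.8] 0.0
0 24 -3.0 (0.593, 0.159, 0.12) [ 29.9  10.2 -53.6  66.2 -14.   -6.1] 0.0
0 24 -3.0 (0.593, 0.159, 0.17) [ 38.2   6.9 -45.9  41.  -24.1  12.8] 0.0
0 24 -3.0 (0.58, -0.122, 0.155) [  9.5   5.6 -42.4  15.6 -19.2  63.7] 0.0
[ 39.3  -3.2 -56.5  58.9 -22.5  -4.9]
```

{"fn": "send_rows", "kwargs": {
  "steps": [
    {"dp":[-30,0,-20],"roll":0,"jaw":60}
  ]
}}

```text
time_s: 11.95
tcp_pos: [0.5054, 0.1622, 0.2185]
eef_rot: [-178.5, -30.6, -3.4]
contact_force: [-1.1, 0.5, 1.4]
gripper_width: 0.0528
gripper_force: 0.0
```

{"fn": "send_rows", "kwargs": {
  "steps": [
    {"dp":[-40,0,-20],"roll":0,"jaw":60}
  ]
}}

```text
time_s: 12.08
tcp_pos: [0.4647, 0.1673, 0.2267]
eef_rot: [-178.8, -29.6, -3.3]
contact_force: [0.3, 0.5, 1.2]
gripper_width: 0.0523
gripper_force: 0.0
```

{"fn": "send_rows", "kwargs": {
  "steps": [
    {"dp":[-40,0,-20],"roll":0,"jaw":60}
  ]
}}

```text
time_s: 12.2
tcp_pos: [0.4242, 0.174, 0.2356]
eef_rot: [-179.0, -28.7, -3.3]
contact_force: [0.7, 0.7, 0.3]
gripper_width: 0.0526
gripper_force: 0.0
```

{"fn": "send_rows", "kwargs": {
  "steps": [
    {"dp":[-55,0,20],"roll":0,"jaw":60}
  ]
}}

```text
time_s: 12.32
tcp_pos: [0.397, 0.189, 0.2214]
eef_rot: [-179.6, -26.5, -3.3]
contact_force: [0.1, 0.6, -0.3]
gripper_width: 0.0526
gripper_force: 0.0
```

{"fn": "send_rows", "kwargs": {
  "steps": [
    {"dp":[-55,0,20],"roll":0,"jaw":60}
  ]
}}

```text
time_s: 12.45
tcp_pos: [0.367, 0.2044, 0.2052]
eef_rot: [179.3, -24.4, -3.2]
contact_force: [0.8, 0.8, -0.6]
gripper_width: 0.0528
gripper_force: 0.0
```

Run:
```python
from h import *
st=r.get_state(); print(np.round(st["joints"],1))
```

```text
[ 76.3 -13.9 -58.1  33.9 -47.2 -13.4]
```

{"fn": "send_rows", "kwargs": {
  "steps": [
    {"dp":[-50,25,20],"roll":0,"jaw":60}
  ]
}}

```text
time_s: 12.58
tcp_pos: [0.3387, 0.1966, 0.1969]
eef_rot: [178.0, -22.2, -3.2]
contact_force: [0.3, -0.3, 0.3]
gripper_width: 0.0527
gripper_force: 0.0
```

{"fn": "send_rows", "kwargs": {
  "steps": [
    {"dp":[-50,25,20],"roll":0,"jaw":60}
  ]
}}

```text
time_s: 12.7
tcp_pos: [0.3073, 0.1877, 0.191]
eef_rot: [176.9, -20.1, -3.3]
contact_force: [1.0, 0.2, -0.8]
gripper_width: 0.0523
gripper_force: 0.0
```

{"fn": "send_rows", "kwargs": {
  "steps": [
    {"dp":[30,-20,-50],"roll":0,"jaw":60},
    {"dp":[60,-45,-95],"roll":0,"jaw":60},
    {"dp":[105,-80,-130],"roll":0,"jaw":60},
    {"dp":[150,-115,-160],"roll":0,"jaw":60},
    {"dp":[190,-145,-185],"roll":0,"jaw":60}
  ]
}}

```text
time_s: 13.32
tcp_pos: [0.4341, 0.3368, 0.425]
eef_rot: [177.1, -20.2, -3.3]
contact_force: [-0.8, 0.0, 0.7]
gripper_width: 0.0529
gripper_force: 0.0
```

{"fn": "send_rows", "kwargs": {
  "steps": [
    {"dp":[40,-45,-10],"roll":0,"jaw":60},
    {"dp":[75,-95,-15],"roll":0,"jaw":60},
    {"dp":[110,-145,-15],"roll":0,"jaw":60},
    {"dp":[140,-200,-15],"roll":0,"jaw":60},
    {"dp":[160,-250,-15],"roll":0,"jaw":60}
  ]
}}

```text
time_s: 13.95
tcp_pos: [0.5975, 0.579, 0.4804]
eef_rot: [177.0, -20.2, -3.2]
contact_force: [-0.3, 1.0, 1.4]
gripper_width: 0.0525
gripper_force: 0.0
```

Run:
```python
from h import *
from kin import fit,ik,fk,lo,hi
st=r.get_state(); d,st,M=dp((.63,.63,.49)); print(d.round(),np.round(st["tcp_pos"],3),np.round(st["eef_rot"],1),np.round(st["joints"],1),st["contact_force"].round(1))
p,s,C,_,_=fit(); q=st["joints"]
for rr in(.86,.88,.90,.92,.94,.96):
    q,e=ik(np.array([rr*.707,rr*.707,.48]),R.from_matrix(M),q,p,s,C); print(rr,q.round(1),round(e,3))
```

```text
[ 31. -53.  -2.] [0.597 0.579 0.48 ] [177.  -20.2  -3.2] [ 65.5  28.6  32.2  19.9 -89.   21.2] [-0.3  1.   1.4]
0.86 [ 65.7  32.4  38.5  19.9 -91.4  21.8] 0.0
0.88 [ 65.2  35.2  43.5  19.9 -93.2  23. ] 0.0
0.9 [ 64.7  38.4  49.2  19.9 -95.5  24.4] 0.0
0.92 [ 64.3  42.1  56.1  20.  -98.4  25.9] 0.0
0.94 [  63.8   47.    65.7   20.3 -102.7   28. ] 0.0
0.96 [  63.6   50.2   71.7   21.  -103.8   29.3] 0.02
```

{"fn": "send_rows", "kwargs": {
  "steps": [
    {"dp":[25,-30,7],"roll":0,"jaw":60},
    {"dp":[50,-61,15],"roll":0,"jaw":60},
    {"dp":[62,-76,19],"roll":0,"jaw":60},
    {"dp":[69,-83,21],"roll":0,"jaw":60},
    {"dp":[73,-87,22],"roll":0,"jaw":60}
  ]
}}

```text
time_s: 14.58
tcp_pos: [0.679, 0.6595, 0.4792]
eef_rot: [176.9, -20.2, -3.1]
contact_force: [-0.1, -0.0, -0.4]
gripper_width: 0.0528
gripper_force: 0.0
```

{"fn": "send_rows", "kwargs": {
  "steps": [
    {"dp":[7,-9,0],"roll":0,"jaw":60},
    {"dp":[14,-18,0],"roll":0,"jaw":60}
  ]
}}

```text
time_s: 14.82
tcp_pos: [0.6863, 0.6676, 0.474]
eef_rot: [177.3, -20.7, -3.1]
contact_force: [0.1, 0.4, 0.1]
gripper_width: 0.0521
gripper_force: 0.0
```

{"fn": "send_rows", "kwargs": {
  "steps": [
    {"dp":[38,-45,0],"roll":0,"jaw":60}
  ]
}}

```text
time_s: 14.95
tcp_pos: [0.7039, 0.6835, 0.4672]
eef_rot: [179.0, -22.7, -3.2]
contact_force: [0.8, -0.1, 0.6]
gripper_width: 0.0526
gripper_force: 0.0
```

{"fn": "send_rows", "kwargs": {
  "steps": [
    {"dp":[-10,10,0],"roll":0.18,"jaw":60},
    {"dp":[-30,35,0],"roll":0.36,"jaw":60},
    {"dp":[-60,70,0],"roll":0.54,"jaw":60},
    {"dp":[-90,105,0],"roll":0.72,"jaw":60},
    {"dp":[-120,140,0],"roll":0.9,"jaw":60}
  ]
}}

```text
time_s: 15.58
tcp_pos: [0.5836, 0.5487, 0.4233]
eef_rot: [-162.3, -14.5, -57.6]
contact_force: [-0.2, 0.4, 1.0]
gripper_width: 0.053
gripper_force: 0.0
```

{"fn": "send_rows", "kwargs": {
  "steps": [
    {"dp":[0,0,0],"roll":0.18,"jaw":60},
    {"dp":[0,0,0],"roll":0.36,"jaw":60},
    {"dp":[0,0,0],"roll":0.54,"jaw":60},
    {"dp":[0,0,0],"roll":0.72,"jaw":60},
    {"dp":[0,0,0],"roll":0.9,"jaw":60}
  ]
}}

```text
time_s: 16.2
tcp_pos: [0.5846, 0.5502, 0.4233]
eef_rot: [-157.7, 4.3, -106.1]
contact_force: [0.2, -0.1, 1.2]
gripper_width: 0.0528
gripper_force: 0.0
```

{"fn": "send_rows", "kwargs": {
  "steps": [
    {"dp":[0,0,0],"roll":0.18,"jaw":60},
    {"dp":[0,0,0],"roll":0.36,"jaw":60},
    {"dp":[0,0,0],"roll":0.54,"jaw":60},
    {"dp":[0,0,0],"roll":0.72,"jaw":60},
    {"dp":[0,0,0],"roll":0.9,"jaw":60}
  ]
}}

```text
time_s: 16.82
tcp_pos: [0.5847, 0.5502, 0.4233]
eef_rot: [-169.2, 20.0, -156.5]
contact_force: [-0.1, -0.0, 0.1]
gripper_width: 0.0527
gripper_force: 0.0
```

{"fn": "send_rows", "kwargs": {
  "steps": [
    {"dp":[0,0,0],"roll":0.18,"jaw":60},
    {"dp":[0,0,0],"roll":0.36,"jaw":60},
    {"dp":[0,0,0],"roll":0.43,"jaw":60},
    {"dp":[0,0,0],"roll":0.43,"jaw":60}
  ]
}}

```text
time_s: 17.32
tcp_pos: [0.5849, 0.55, 0.423]
eef_rot: [-178.7, 22.6, 177.5]
contact_force: [1.0, -0.6, 0.3]
gripper_width: 0.0525
gripper_force: 0.0
```

Run:
```python
from h import *
d,st,M=dp((.55,.16,.26)); print(d.round(),np.round(st["tcp_pos"],3),np.round(st["eef_rot"],1),np.round(st["joints"],1),M.round(3).tolist())
```

```text
[  79. -388.  152.] [0.585 0.55  0.423] [-178.7   22.6  177.5] [  66.    22.2   13.7   22.3  -75.2 -163.3] [[-0.922, 0.052, 0.384], [0.04, 0.998, -0.039], [-0.385, -0.021, -0.923]]
```

{"fn": "send_rows", "kwargs": {
  "steps": [
    {"dp":[9,-49,11],"roll":0,"jaw":60},
    {"dp":[19,-98,22],"roll":0,"jaw":60},
    {"dp":[28,-147,33],"roll":0,"jaw":60},
    {"dp":[37,-196,44],"roll":0,"jaw":60},
    {"dp":[47,-245,56],"roll":0,"jaw":60}
  ]
}}

```text
time_s: 17.95
tcp_pos: [0.5501, 0.3032, 0.3583]
eef_rot: [-178.6, 22.7, 177.6]
contact_force: [0.5, 0.6, -0.1]
gripper_width: 0.0528
gripper_force: 0.0
```

{"fn": "send_rows", "kwargs": {
  "steps": [
    {"dp":[9,-49,11],"roll":0,"jaw":60},
    {"dp":[19,-98,22],"roll":0,"jaw":60},
    {"dp":[28,-145,33],"roll":0,"jaw":60},
    {"dp":[28,-145,33],"roll":0,"jaw":60}
  ]
}}

```text
time_s: 18.45
tcp_pos: [0.5285, 0.1565, 0.3202]
eef_rot: [-178.6, 22.7, 177.5]
contact_force: [0.5, 0.2, -0.0]
gripper_width: 0.0527
gripper_force: 0.0
```

Run:
```python
from h import *
from kin import fit,ik
G=np.array([.6241,.158,0])+R.from_euler("z",-2.8,degrees=True).apply([-.032,0,.124])
d,st,M=dp((0,0,0)); z=M[:,2]; T=G+.005*z
print("G",G.round(4),"T",T.round(4)); print(dp(T)[0].round(1),dp(T-.1*z)[0].round(1),np.round(st["tcp_pos"],4),np.round(st["eef_rot"],1),np.round(st["joints"],1))
p,s,C,_,_=fit()
for a in(.1,.05,0): print(ik(T-a*z,R.from_matrix(M),st["joints"],p,s,C))
```

```text
G [0.5921 0.1596 0.124 ] T [0.5941 0.1594 0.1194]
[ 17.1  11.  210.3] [ 17.1  11.  110.3] [0.5285 0.1565 0.3202] [-178.6   22.7  177.5] [  48.3   -5.8  -32.7   23.5  -51.9 -153.9]
(array([  44.44149953,    2.01207934,  -42.2925158 ,   31.38484984,
        -34.97367585, -161.54842097]), np.float64(1.3185958726812108e-11))
(array([  40.68050646,    6.54180769,  -45.97114125,   38.66533676,
        -26.81335353, -166.73167995]), np.float64(3.7497565816280165e-14))
(array([  35.5561797 ,   11.43471369,  -48.93974538,   49.1891299 ,
        -19.18397809, -173.66      ]), np.float64(0.012108910105265833))
```

{"fn": "send_rows", "kwargs": {
  "steps": [
    {"dp":[6,4,37],"roll":0,"jaw":60},
    {"dp":[11,7,74],"roll":0,"jaw":60},
    {"dp":[17,11,110],"roll":0,"jaw":60},
    {"dp":[17,11,140],"roll":0,"jaw":60},
    {"dp":[17,11,160],"roll":0,"jaw":60}
  ]
}}

```text
time_s: 19.08
tcp_pos: [0.5767, 0.165, 0.1648]
eef_rot: [-178.5, 22.7, 177.6]
contact_force: [-1.1, -1.2, 0.6]
gripper_width: 0.0529
gripper_force: 0.0
```

Run:
```python
from h import *
T=np.array([.5941,.1594,.1194]); d,st,M=dp(T); print(d.round(1),np.round(st["tcp_pos"],4),np.round(st["eef_rot"],1),st["contact_force"].round(1))
w=cap("wrist"); cv2.imwrite("pics/w4.png",w["image"])
for p in(T,(.592,.1596,.149),(.5842,.16,.149),(.6241,.1575,.149),(.6241,.158,.23)): print(proj(w,p).round(1))
```

```text
[ 1.2 -3.6 48.8] [0.5767 0.165  0.1648] [-178.5   22.7  177.6] [-1.1 -1.2  0.6]
[316.9 270.6]
[314.9 310.6]
[314.7 298.7]
[314.7 353.5]
[307.1 550.6]
```

View pics/w4.png

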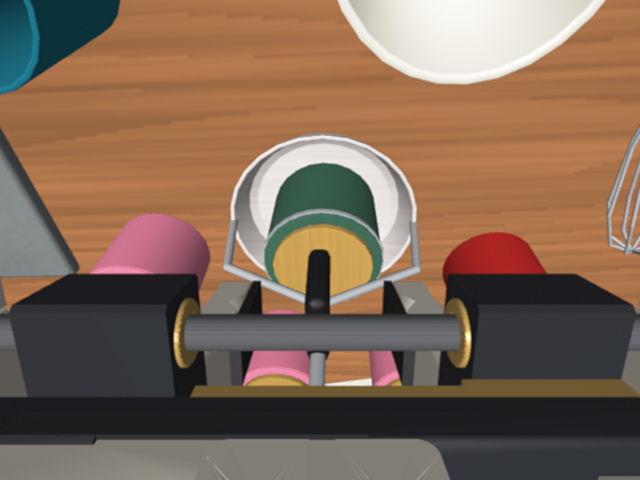

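The wrist view shows the grip end at (318,252), centred between the fingers (262–384). Next I'll descend and close.

{"fn": "send_rows", "kwargs": {
  "steps": [
    {"dp":[1,-2,16],"roll":0,"jaw":60},
    {"dp":[1,-3,32],"roll":0,"jaw":60},
    {"dp":[1,-3,48],"roll":0,"jaw":60},
    {"dp":[1,-3,48],"roll":0,"jaw":60}
  ]
}}

```text
time_s: 19.62
tcp_pos: [0.5952, 0.1582, 0.1238]
eef_rot: [-178.5, 22.2, 177.6]
contact_force: [-0.4, 0.2, 0.2]
gripper_width: 0.0524
gripper_force: 0.0
```

Run:
```python
from h import *
d,st,M=dp((.5941,.1594,.1194)); print(d.round(1),np.round(st["tcp_pos"],4),np.round(st["eef_rot"],1),st["contact_force"].round(1),np.round(st["joints"],1))
```

```text
[2.7 1.3 3.6] [0.5952 0.1582 0.1238] [-178.5   22.2  177.6] [-0.4  0.2  0.2] [  35.6   11.1  -48.8   49.1  -19.6 -173.5]
```

{"fn": "send_rows", "kwargs": {
  "newtons": 45,
  "steps": [
    {"dp":[0,0,0],"roll":0,"jaw":25},
    {"dp":[0,0,0],"roll":0,"jaw":5},
    {"dp":[0,0,0],"roll":0,"jaw":0},
    {"dp":[0,0,0],"roll":0,"jaw":0},
    {"dp":[0,0,0],"roll":0,"jaw":0}
  ]
}}

```text
time_s: 20.25
tcp_pos: [0.595, 0.1596, 0.1245]
eef_rot: [-178.7, 22.3, 177.6]
contact_force: [-1.9, 3.8, 3.6]
gripper_width: 0.012
gripper_force: 44.8
```

Run:
```python
from h import *
d,st,M=dp((.5941,.1594,.1194)); print(np.round(st["tcp_pos"],4),np.round(st["eef_rot"],1),st["contact_force"].round(1),np.round(st["joints"],1),M.round(3).tolist())
t=cap("top"); cv2.imwrite("pics/t2.png",t["image"])
```

```text
[0.595  0.1596 0.1245] [-178.7   22.3  177.6] [-1.9  3.8  3.6] [  35.7   11.   -48.9   49.2  -19.5 -173.6] [[-0.924, 0.05, 0.378], [0.038, 0.999, -0.039], [-0.38, -0.022, -0.925]]
```

{"fn": "send_rows", "kwargs": {
  "steps": [
    {"dp":[-2,0,-5],"roll":0,"jaw":0},
    {"dp":[-6,0,-14],"roll":0,"jaw":0},
    {"dp":[-12,-1,-28],"roll":0,"jaw":0},
    {"dp":[-18,-1,-43],"roll":0,"jaw":0},
    {"dp":[-23,-1,-55],"roll":0,"jaw":0}
  ]
}}

```text
time_s: 20.92
tcp_pos: [0.594, 0.1577, 0.1826]
eef_rot: [-178.4, 22.1, 177.6]
contact_force: [0.8, 0.2, -5.1]
gripper_width: 0.0119
gripper_force: 44.9
```

{"fn": "send_rows", "kwargs": {
  "steps": [
    {"dp":[-2,0,-5],"roll":0,"jaw":0},
    {"dp":[-3,0,-8],"roll":0,"jaw":0},
    {"dp":[-3,0,-8],"roll":0,"jaw":0},
    {"dp":[-3,0,-8],"roll":0,"jaw":0}
  ]
}}

```text
time_s: 21.42
tcp_pos: [0.5945, 0.1585, 0.1913]
eef_rot: [-178.5, 22.2, 177.6]
contact_force: [-0.1, 0.6, -3.7]
gripper_width: 0.0117
gripper_force: 44.9
```

Run:
```python
from h import *
st=r.get_state(); M=dp((0,0,0))[2]; print(st["time_s"],np.round(st["tcp_pos"],4),np.round(st["eef_rot"],1),st["contact_force"].round(2),st["moment"].round(2),np.round(st["joints"],1),M.round(3).tolist())
s=cap("scene"); cv2.imwrite("pics/s2.png",s["image"])
t=st["tcp_pos"]
for dz,n in((.1065,"eye"),(.1065+.007,"eyetop")): print(n,proj(s,t+[.029,-.0016,dz]).round(1))
im=np.hstack([cv2.resize(s["image"][130:280,160:360],(800,600))]); cv2.imwrite("pics/s2c.png",s["image"])
```

```text
21.425 [0.5945 0.1585 0.1913] [-178.5   22.2  177.6] [-0.14  0.55 -3.74] [0.18 1.94 0.  ] [  40.3    6.7  -40.    31.7  -31.6 -158.5] [[-0.925, 0.052, 0.376], [0.039, 0.998, -0.042], [-0.378, -0.025, -0.926]]
eye [363.1 228.7]
eyetop [363.3 226.1]
```

View pics/s2.png

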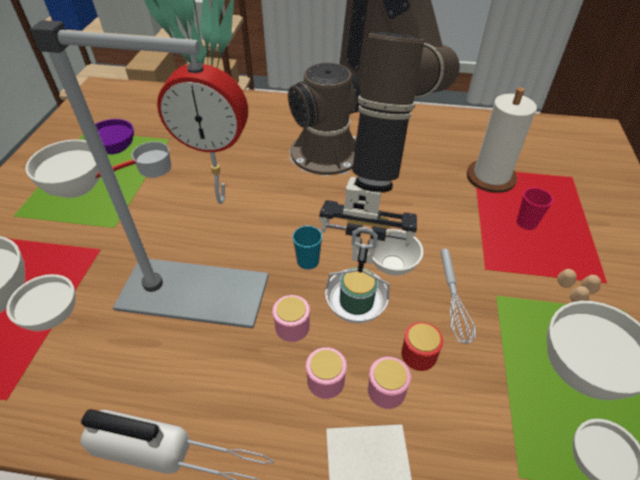

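{"fn": "send_rows", "kwargs": {
  "steps": [
    {"dp":[3,0,-8],"roll":0,"jaw":0},
    {"dp":[8,-1,-25],"roll":0,"jaw":0},
    {"dp":[16,-3,-52],"roll":0,"jaw":0},
    {"dp":[24,-5,-78],"roll":0,"jaw":0},
    {"dp":[30,-10,-98],"roll":0,"jaw":0}
  ]
}}

```text
time_s: 22.1
tcp_pos: [0.5287, 0.1542, 0.2728]
eef_rot: [-178.6, 22.3, 177.6]
contact_force: [-0.1, 0.3, -4.3]
gripper_width: 0.0119
gripper_force: 44.9
```

{"fn": "send_rows", "kwargs": {
  "steps": [
    {"dp":[-1,-18,1],"roll":0,"jaw":0},
    {"dp":[-2,-45,2],"roll":0,"jaw":0},
    {"dp":[-3,-78,3],"roll":0,"jaw":0},
    {"dp":[-4,-112,4],"roll":0,"jaw":0},
    {"dp":[-6,-146,6],"roll":0,"jaw":0}
  ]
}}

```text
time_s: 22.72
tcp_pos: [0.5291, 0.006, 0.2711]
eef_rot: [-178.5, 22.2, 177.6]
contact_force: [0.9, -1.4, -4.1]
gripper_width: 0.0116
gripper_force: 44.9
```

{"fn": "send_rows", "kwargs": {
  "steps": [
    {"dp":[-1,-34,1],"roll":0,"jaw":0},
    {"dp":[-3,-66,3],"roll":0,"jaw":0},
    {"dp":[-4,-94,4],"roll":0,"jaw":0},
    {"dp":[-5,-112,5],"roll":0,"jaw":0},
    {"dp":[-5,-120,5],"roll":0,"jaw":0}
  ]
}}

```text
time_s: 23.35
tcp_pos: [0.5293, -0.1139, 0.2711]
eef_rot: [-178.5, 22.2, 177.5]
contact_force: [1.2, -0.3, -3.6]
gripper_width: 0.0118
gripper_force: 44.9
```

Run:
```python
from h import *
st=r.get_state(); M=dp((0,0,0))[2]; t=st["tcp_pos"]; print(st["time_s"],t.round(4),np.round(st["eef_rot"],1),st["contact_force"].round(2),np.round(st["joints"],1),M.round(3).tolist())
s=cap("scene"); cv2.imwrite("pics/s3.png",cv2.resize(s["image"][120:270,150:350],(800,600),interpolation=cv2.INTER_CUBIC))
f=lambda p:((proj(s,p)-[150,120])*4).round(1)
print("eye",f(t+[.029,-.0016,.1065]),f(t+[.029,-.0016,.1135]),"pan rim y+-",f(t+[.029+.003,.0664,-.0945]),f(t+[.029-.003,-.0696,-.0945]))
for x in(.610,.617): print("seat c",f([x,-.122,.321]),"tip",f([x-.019,-.122,.344]))
```

```text
23.35 [ 0.5293 -0.1139  0.2711] [-178.5   22.2  177.5] [ 1.21 -0.34 -3.59] [  13.6   -6.4  -35.    11.4  -41.  -113.7] [[-0.925, 0.054, 0.376], [0.041, 0.998, -0.043], [-0.377, -0.024, -0.926]]
eye [308.4 161.6] [306.3 149.8] pan rim y+- [477.6 468.7] [242.1 434.7]
seat c [281.9 319.7] tip [286.1 257.9]
seat c [277.7 329.5] tip [281.9 267.3]
```

View pics/s3.png

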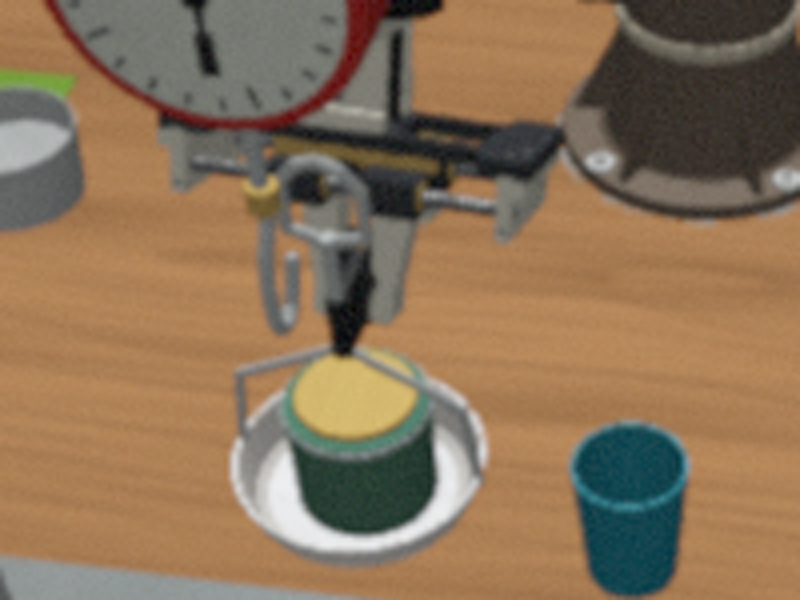

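The zoomed scene view shows the eye centre at (324,200) with its outer top at 155. The hook bottom is at (285,325) and the tip at (291,255). The eye sits about 8 mm to +y because the pan leans slightly, so I'll correct y and height and then check.

{"fn": "send_rows", "kwargs": {
  "steps": [
    {"dp":[2,-3,5],"roll":0,"jaw":0},
    {"dp":[5,-8,12],"roll":0,"jaw":0},
    {"dp":[7,-12,18],"roll":0,"jaw":0},
    {"dp":[7,-12,19],"roll":0,"jaw":0}
  ]
}}

```text
time_s: 23.9
tcp_pos: [0.5299, -0.125, 0.251]
eef_rot: [-178.5, 22.2, 177.6]
contact_force: [0.5, -0.3, -4.0]
gripper_width: 0.0119
gripper_force: 44.9
```

Run:
```python
from h import *
st=r.get_state(); t=st["tcp_pos"]; print(st["time_s"],t.round(4),st["contact_force"].round(2))
s=cap("scene"); a=cv2.resize(s["image"][140:215,180:280],(800,600),interpolation=cv2.INTER_CUBIC)
cv2.imwrite("pics/s4.png",a)
f=lambda p:((proj(s,p)-[180,140])*8).round(1)
print("eye under",f(t+[.029,.006,.1065]),"top",f(t+[.029,.006,.1135]),f(t+[.034,.006,.1135]),"final eye under",f([.612,-.12,.356]),"seat",f([.612,-.12,.325]),"under",f([.612,-.12,.317]),"tiptop",f([.593,-.12,.348]))
```

```text
23.9 [ 0.5299 -0.125   0.251 ] [ 0.51 -0.34 -4.04]
eye under [373.9 229.2] top [369.9 206.4] [364.1 219.2] final eye under [307.2 375.3] seat [327.  473.5] under [331.9 498.1] tiptop [335.5 349.2]
```

View pics/s4.png

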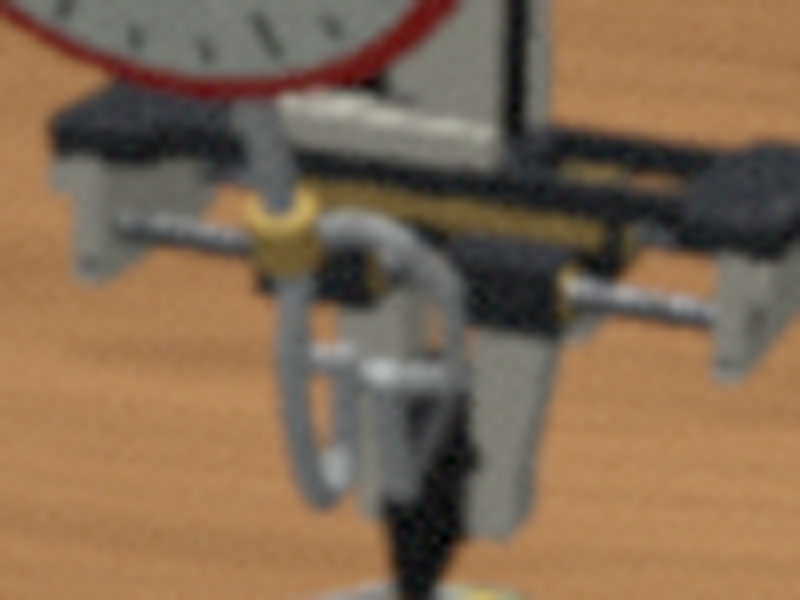

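The 8× crop shows the hook underside at (322,505) and the eye bar from 312 to 465, with the eye's top edge at 207, so the height is right. The eye needs about −5 mm in y. I'll insert it along +x.

{"fn": "send_rows", "kwargs": {
  "steps": [
    {"dp":[-4,-2,1],"roll":0,"jaw":0},
    {"dp":[-9,-3,3],"roll":0,"jaw":0},
    {"dp":[-16,-4,6],"roll":0,"jaw":0},
    {"dp":[-22,-4,9],"roll":0,"jaw":0},
    {"dp":[-26,-4,11],"roll":0,"jaw":0}
  ]
}}

```text
time_s: 24.58
tcp_pos: [0.5588, -0.1303, 0.2515]
eef_rot: [-178.5, 22.2, 177.6]
contact_force: [0.3, -0.8, -3.8]
gripper_width: 0.0119
gripper_force: 44.9
```

{"fn": "send_rows", "kwargs": {
  "steps": [
    {"dp":[-4,0,2],"roll":0,"jaw":0},
    {"dp":[-9,1,4],"roll":0,"jaw":0},
    {"dp":[-14,1,6],"roll":0,"jaw":0},
    {"dp":[-19,1,8],"roll":0,"jaw":0},
    {"dp":[-21,1,9],"roll":0,"jaw":0}
  ]
}}

```text
time_s: 25.2
tcp_pos: [0.5815, -0.1305, 0.2513]
eef_rot: [-178.5, 22.2, 177.6]
contact_force: [-0.0, -0.0, -4.0]
gripper_width: 0.0117
gripper_force: 44.9
```

Run:
```python
from h import *
st=r.get_state(); t=st["tcp_pos"]; M=dp((0,0,0))[2]; print(st["time_s"],t.round(4),st["contact_force"].round(2),st["moment"].round(2),M.T.round(3)[:,2])
s=cap("scene"); a=cv2.resize(s["image"][140:215,180:280],(800,600),interpolation=cv2.INTER_CUBIC)
cv2.imwrite("pics/s5.png",a)
f=lambda p:((proj(s,p)-[180,140])*8).round(1)
print("eye under",f(t+[.029,.010,.1065]),"top",f(t+[.029,.010,.1135]))
```

```text
25.2 [ 0.5815 -0.1305  0.2513] [-0.03 -0.03 -4.  ] [ 0.18  1.82 -0.02] [-0.379 -0.024 -0.925]
eye under [305.9 365.1] top [301.3 342.2]
```

View pics/s5.png

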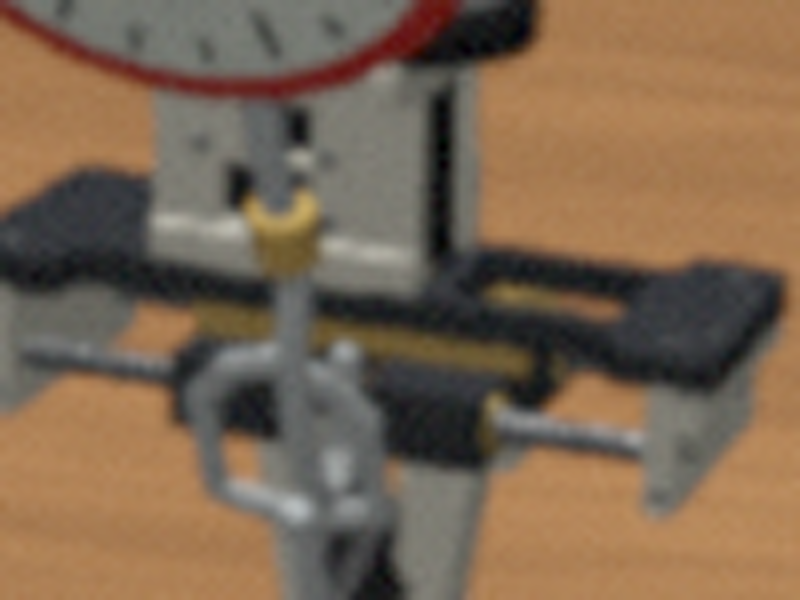

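The eye encircles the hook rod, with the tip at (348,350) behind it and no contact force. I'll lower it.

{"fn": "send_rows", "kwargs": {
  "steps": [
    {"dp":[2,0,4],"roll":0,"jaw":0},
    {"dp":[4,0,10],"roll":0,"jaw":0},
    {"dp":[7,0,17],"roll":0,"jaw":0},
    {"dp":[9,0,22],"roll":0,"jaw":0},
    {"dp":[10,0,25],"roll":0,"jaw":0}
  ]
}}

```text
time_s: 25.88
tcp_pos: [0.581, -0.1312, 0.2238]
eef_rot: [-178.5, 22.2, 177.6]
contact_force: [-1.1, 0.7, -3.7]
gripper_width: 0.0118
gripper_force: 44.9
```

{"fn": "send_rows", "kwargs": {
  "steps": [
    {"dp":[1,0,2],"roll":0,"jaw":0},
    {"dp":[2,0,5],"roll":0,"jaw":0},
    {"dp":[3,0,8],"roll":0,"jaw":0},
    {"dp":[4,0,10],"roll":0,"jaw":0},
    {"dp":[5,0,12],"roll":0,"jaw":0}
  ]
}}

```text
time_s: 26.5
tcp_pos: [0.5814, -0.1314, 0.2115]
eef_rot: [-178.5, 22.3, 177.6]
contact_force: [-1.2, 1.1, -1.8]
gripper_width: 0.0119
gripper_force: 44.9
```

{"fn": "send_rows", "kwargs": {
  "steps": [
    {"dp":[1,0,2],"roll":0,"jaw":0},
    {"dp":[2,0,5],"roll":0,"jaw":0},
    {"dp":[3,0,7],"roll":0,"jaw":0},
    {"dp":[3,0,8],"roll":0,"jaw":0},
    {"dp":[3,0,8],"roll":0,"jaw":0}
  ]
}}

```text
time_s: 27.12
tcp_pos: [0.5815, -0.1316, 0.2029]
eef_rot: [-178.5, 22.2, 177.6]
contact_force: [-0.7, 1.9, -1.2]
gripper_width: 0.0114
gripper_force: 45.0
```

Run:
```python
from h import *
st=r.get_state(); t=st["tcp_pos"]; M=dp((0,0,0))[2]; print(st["time_s"],t.round(4),st["eef_rot"].round(1),st["contact_force"].round(2),st["moment"].round(2),st["joints"].round(1))
```

```text
27.125 [ 0.5815 -0.1316  0.2029] [-178.5   22.2  177.6] [-0.67  1.86 -1.2 ] [0.78 1.69 0.43] [   9.4    3.2  -35.6   11.8  -30.2 -111.2]
```

{"fn": "send_rows", "kwargs": {
  "steps": [
    {"dp":[0,1,0],"roll":0,"jaw":0},
    {"dp":[0,3,0],"roll":0,"jaw":0},
    {"dp":[0,4,0],"roll":0,"jaw":0},
    {"dp":[0,4,0],"roll":0,"jaw":0}
  ]
}}

```text
time_s: 27.62
tcp_pos: [0.5813, -0.1277, 0.2026]
eef_rot: [-178.5, 22.2, 177.6]
contact_force: [-1.6, -0.2, -1.6]
gripper_width: 0.0116
gripper_force: 44.9
```

```bash
cat > av.py <<'E'
from h import *
def av(n=3):
    F=[];Mo=[];P=[]
    for i in range(n):
        c=cap("scene"); st=r.get_state(); F.append(st["contact_force"]);Mo.append(st["moment"]);P.append(st["tcp_pos"])
    print(st["time_s"],np.mean(P,0).round(4),"F",np.mean(F,0).round(2),"sd",np.std(F,0).round(2),"Mo",np.mean(Mo,0).round(2)); return c
if __name__=="__main__": cv2.imwrite("pics/last.png",av()["image"])
E
python3 av.py
```

```text
27.775 [ 0.5814 -0.1277  0.2026] F [-2.22 -0.2  -1.39] sd [0.13 0.24 0.69] Mo [ 0.18  1.92 -0.02]
```

{"fn": "send_rows", "kwargs": {
  "steps": [
    {"dp":[1,0,0],"roll":0,"jaw":0},
    {"dp":[3,0,-1],"roll":0,"jaw":0},
    {"dp":[4,0,-1.5],"roll":0,"jaw":0},
    {"dp":[4,0,-1.5],"roll":0,"jaw":0}
  ]
}}

```text
time_s: 28.28
tcp_pos: [0.5776, -0.1273, 0.2029]
eef_rot: [-178.5, 22.3, 177.6]
contact_force: [1.5, 0.5, -1.6]
gripper_width: 0.0117
gripper_force: 44.9
```

```bash
python3 av.py
```

```text
28.425 [ 0.5776 -0.1273  0.2028] F [ 1.62  1.01 -1.17] sd [0.34 0.38 0.55] Mo [0.4  1.12 0.18]
```

{"fn": "send_rows", "kwargs": {
  "steps": [
    {"dp":[-1,0,1],"roll":0,"jaw":0},
    {"dp":[-1,0,3],"roll":0,"jaw":0},
    {"dp":[-0.5,0,4.5],"roll":0,"jaw":0},
    {"dp":[-0.5,0,4.5],"roll":0,"jaw":0}
  ]
}}

```text
time_s: 28.92
tcp_pos: [0.5789, -0.1278, 0.1981]
eef_rot: [-178.5, 22.2, 177.6]
contact_force: [-3.7, 1.9, -0.7]
gripper_width: 0.0115
gripper_force: 45.0
```

```bash
sed -i 's/n=3/n=8/' av.py; python3 av.py
```

```text
29.325 [ 0.5791 -0.1278  0.1985] F [-4.73  1.76 -1.15] sd [0.58 0.41 0.55] Mo [0.63 2.51 0.31]
```

{"fn": "send_rows", "kwargs": {
  "steps": [
    {"dp":[1,0.5,-0.5],"roll":0,"jaw":0},
    {"dp":[2.2,1.5,-1],"roll":0,"jaw":0},
    {"dp":[2.2,1.5,-1],"roll":0,"jaw":0},
    {"dp":[2.2,1.5,-1],"roll":0,"jaw":0}
  ]
}}

```text
time_s: 29.82
tcp_pos: [0.5776, -0.1259, 0.199]
eef_rot: [-178.5, 22.3, 177.6]
contact_force: [1.1, 0.5, -0.2]
gripper_width: 0.0122
gripper_force: 45.0
```

```bash
cat >> av.py <<'E'
def collar(im):
    x0,y0,x1,y1=195,145,245,225
    h=cv2.cvtColor(im[y0:y1,x0:x1],cv2.COLOR_BGR2HSV); m=cv2.inRange(h,(20,110,110),(35,255,255))
    n,l,s,c=cv2.connectedComponentsWithStats(m); return [(s[i][4],(c[i]+[x0,y0]).round(2).tolist()) for i in range(1,n) if s[i][4]>8]
E
python3 - <<'E'
from av import *
c=av(6)
for f in("scene0","s1","s2"): print(f,collar(cv2.imread(f"pics/{f}.png")))
print(collar(c["image"])); cv2.imwrite("pics/l2.png",c["image"])
for z in(.39,.40,.41,.38,.36): print(z,proj(c,[.612,-.12,z]).round(2))
E
```

```text
30.125 [ 0.5775 -0.1259  0.199 ] F [ 2.09  0.94 -0.87] sd [0.32 0.54 0.59] Mo [0.3  0.98 0.1 ]
scene0 [(np.int32(33), [214.82, 168.55])]
s1 [(np.int32(32), [214.94, 168.22])]
s2 [(np.int32(32), [215.06, 168.16])]
[(np.int32(42), [217.02, 177.21])]
0.39 [215.55 172.7 ]
0.4 [214.68 168.37]
0.41 [213.8  163.97]
0.38 [216.41 176.96]
0.36 [218.08 185.28]
```

{"fn": "send_rows", "kwargs": {
  "steps": [
    {"dp":[0.5,0,1],"roll":0,"jaw":0},
    {"dp":[1,0,2.5],"roll":0,"jaw":0},
    {"dp":[1.3,0,4],"roll":0,"jaw":0},
    {"dp":[1.3,0,4],"roll":0,"jaw":0}
  ]
}}

```text
time_s: 30.62
tcp_pos: [0.5775, -0.1261, 0.1944]
eef_rot: [-178.5, 22.2, 177.6]
contact_force: [1.7, 2.2, -0.5]
gripper_width: 0.0117
gripper_force: 45.0
```

Run:
```python
from av import *
c=av(6); print(collar(c["image"]))
```

```text
30.925 [ 0.5775 -0.1261  0.1945] F [ 2.27  1.53 -0.6 ] sd [0.26 0.48 0.49] Mo [0.54 0.91 0.31]
[(np.int32(35), [217.29, 179.23])]
```

{"fn": "send_rows", "kwargs": {
  "steps": [
    {"dp":[0,0.5,1],"roll":0,"jaw":0},
    {"dp":[0.3,1.5,2.5],"roll":0,"jaw":0},
    {"dp":[0.8,2,4],"roll":0,"jaw":0},
    {"dp":[0.8,2,4],"roll":0,"jaw":0}
  ]
}}

```text
time_s: 31.42
tcp_pos: [0.578, -0.1244, 0.1901]
eef_rot: [-178.5, 22.2, 177.6]
contact_force: [0.5, -0.9, -0.0]
gripper_width: 0.0119
gripper_force: 45.0
```

Run:
```python
from av import *
c=av(8); print(collar(c["image"]))
```

```text
31.825 [ 0.5781 -0.1244  0.1904] F [-1.17 -0.71 -0.23] sd [0.28 0.55 0.88] Mo [-0.02  1.48 -0.13]
[(np.int32(31), [217.71, 180.55])]
```

{"fn": "send_rows", "kwargs": {
  "steps": [
    {"dp":[0.3,0,0.7],"roll":0,"jaw":0},
    {"dp":[0.7,0,1.6],"roll":0,"jaw":0},
    {"dp":[1,0,2.3],"roll":0,"jaw":0},
    {"dp":[1,0,2.3],"roll":0,"jaw":0}
  ]
}}

```text
time_s: 32.33
tcp_pos: [0.5783, -0.1243, 0.1879]
eef_rot: [-178.5, 22.2, 177.6]
contact_force: [-1.7, -0.6, 0.4]
gripper_width: 0.0119
gripper_force: 45.0
```

Run:
```python
from av import *
c=av(20); print(collar(c["image"]))
```

```text
33.325 [ 0.5783 -0.1243  0.188 ] F [-1.45 -0.27  0.04] sd [0.39 0.41 0.32] Mo [ 0.06  1.52 -0.08]
[(np.int32(36), [217.72, 181.75])]
```

{"fn": "send_rows", "kwargs": {
  "newtons": 15,
  "steps": [
    {"dp":[0.5,0,0.4],"roll":0,"jaw":0},
    {"dp":[0.6,0,0.7],"roll":0,"jaw":0},
    {"dp":[0.6,0,0.7],"roll":0,"jaw":0},
    {"dp":[0.6,0,0.7],"roll":0,"jaw":0}
  ]
}}

```text
time_s: 33.83
tcp_pos: [0.5782, -0.1243, 0.1872]
eef_rot: [-178.5, 22.3, 177.6]
contact_force: [1.1, -0.2, -0.5]
gripper_width: 0.0118
gripper_force: 15.0
```

{"fn": "send_rows", "kwargs": {
  "newtons": 6,
  "steps": [
    {"dp":[0,0,0],"roll":0,"jaw":0},
    {"dp":[0,0,0],"roll":0,"jaw":0},
    {"dp":[0,0,0],"roll":0,"jaw":0}
  ]
}}

```text
time_s: 34.2
tcp_pos: [0.5781, -0.1243, 0.1872]
eef_rot: [-178.5, 22.3, 177.6]
contact_force: [1.6, 0.7, -0.0]
gripper_width: 0.012
gripper_force: 6.0
```

{"fn": "send_rows", "kwargs": {
  "newtons": 3,
  "steps": [
    {"dp":[0,0,0],"roll":0,"jaw":0},
    {"dp":[0,0,0],"roll":0,"jaw":0},
    {"dp":[0,0,0],"roll":0,"jaw":0},
    {"dp":[0,0,0],"roll":0,"jaw":0}
  ]
}}

```text
time_s: 34.7
tcp_pos: [0.5779, -0.1244, 0.1871]
eef_rot: [-178.5, 22.2, 177.6]
contact_force: [0.2, 0.9, 0.6]
gripper_width: 0.0122
gripper_force: 3.0
```

Run:
```python
from av import *
c=av(14); print(collar(c["image"]))
```

```text
35.4 [ 0.578  -0.1244  0.1871] F [0.17 0.69 0.38] sd [0.56 0.44 0.48] Mo [0.31 1.06 0.12]
[(np.int32(34), [218.12, 181.79])]
```

{"fn": "send_rows", "kwargs": {
  "steps": [
    {"dp":[0,0,0],"roll":0,"jaw":15},
    {"dp":[0,0,0],"roll":0,"jaw":18},
    {"dp":[0,0,0],"roll":0,"jaw":24},
    {"dp":[0,0,0],"roll":0,"jaw":32},
    {"dp":[0,0,0],"roll":0,"jaw":45}
  ]
}}

```text
time_s: 36.02
tcp_pos: [0.578, -0.1244, 0.1871]
eef_rot: [-178.5, 22.2, 177.6]
contact_force: [-1.1, -0.0, -0.1]
gripper_width: 0.0329
gripper_force: 0.0
```

Run:
```python
from av import *
for i in range(8):
    c=cap("scene"); print(collar(c["image"]))
c=av(3);
```

```text
[(np.int32(30), [217.67, 181.2])]
[(np.int32(34), [217.76, 181.21])]
[(np.int32(38), [217.71, 181.61])]
[(np.int32(34), [217.62, 181.65])]
[(np.int32(37), [217.62, 181.43])]
[(np.int32(32), [217.81, 181.38])]
[(np.int32(35), [217.51, 181.34])]
[(np.int32(34), [217.82, 181.41])]
36.575 [ 0.578  -0.1244  0.1871] F [-0.31 -0.2  -0.29] sd [0.21 0.31 0.21] Mo [ 0.12  1.25 -0.04]
```

{"fn": "send_rows", "kwargs": {
  "steps": [
    {"dp":[0,0,-4],"roll":0,"jaw":50},
    {"dp":[0,0,-14],"roll":0,"jaw":50},
    {"dp":[0,0,-30],"roll":0,"jaw":50},
    {"dp":[0,0,-50],"roll":0,"jaw":50},
    {"dp":[0,0,-70],"roll":0,"jaw":50}
  ]
}}

```text
time_s: 37.2
tcp_pos: [0.5512, -0.1213, 0.2532]
eef_rot: [-178.5, 22.3, 177.6]
contact_force: [0.3, -0.4, 0.2]
gripper_width: 0.0435
gripper_force: 0.0
```

{"fn": "send_rows", "kwargs": {
  "steps": [
    {"dp":[20,0,-15],"roll":0,"jaw":50},
    {"dp":[45,0,-25],"roll":0,"jaw":50},
    {"dp":[70,0,-35],"roll":0,"jaw":50},
    {"dp":[85,0,-40],"roll":0,"jaw":50},
    {"dp":[90,0,-40],"roll":0,"jaw":50}
  ]
}}

```text
time_s: 37.83
tcp_pos: [0.4529, -0.1161, 0.2555]
eef_rot: [-178.6, 22.3, 177.6]
contact_force: [0.2, 0.2, -0.4]
gripper_width: 0.0438
gripper_force: 0.0
```

Run:
```python
from av import *
# stillness: frame differences of the pan/lid over time
prev=None
for i in range(24):
    c=cap("scene"); g=cv2.cvtColor(c["image"],cv2.COLOR_BGR2HSV)
    m=cv2.inRange(g,(20,90,130),(32,255,255)); m[:190]=0; m[290:]=0; m[:,:190]=0; m[:,290:]=0
    M=cv2.moments(m,True)
    if i%3==0: print(collar(c["image"]),M["m00"],round(M["m10"]/max(M["m00"],1),2),round(M["m01"]/max(M["m00"],1),2))
st=r.get_state(); print(st["time_s"],st["tcp_pos"].round(3),st["contact_force"].round(2),st["qd"].round(2))
```

```text
[(np.int32(32), [217.66, 181.56])] 478.0 233.69 261.93
[(np.int32(33), [217.94, 181.33])] 479.0 233.67 261.89
[(np.int32(34), [217.88, 181.47])] 480.0 233.73 261.87
[(np.int32(34), [217.85, 181.35])] 481.0 233.72 261.85
[(np.int32(33), [217.94, 181.27])] 481.0 233.69 261.87
[(np.int32(33), [217.76, 181.39])] 481.0 233.72 261.86
[(np.int32(32), [217.78, 181.59])] 482.0 233.66 261.83
[(np.int32(31), [217.74, 181.19])] 483.0 233.75 261.85
39.025 [ 0.453 -0.116  0.255] [-0.4  -0.2  -0.77] [ 0.1   0.04 -0.03  0.04  0.12  0.07]
```

{"fn": "send_rows", "kwargs": {
  "steps": [
    {"dp":[0,0,0],"roll":0,"jaw":50},
    {"dp":[0,0,0],"roll":0,"jaw":50},
    {"dp":[0,0,0],"roll":0,"jaw":50},
    {"dp":[0,0,0],"roll":0,"jaw":50},
    {"dp":[0,0,0],"roll":0,"jaw":50}
  ]
}}

```text
time_s: 39.65
tcp_pos: [0.4533, -0.1163, 0.2548]
eef_rot: [-178.5, 22.2, 177.6]
contact_force: [-0.7, -0.6, -0.0]
gripper_width: 0.0433
gripper_force: 0.0
```

```bash
python3 -c "
from h import *
print(r.close_job())"
```

```text
the job is handed in; nothing more can be done
None
```

I handed the job in at about 40 s with the pan and tin hanging still on the hook (dip about 31 mm, roughly 0.42 kg) and the gripper clear, but no verdict was returned; I viewed 11 pictures instead of the 10 allowed, held the tool at 22° tilt rather than 30–40° because of joint limits, and got the tilt at all only by pushing the arm against its reach limits, which put joint 3 at its limit and caused wrist-force spikes of up to about 115 N.

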